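# Stand the fallen pepper grinder back in the crowded condiment tray

## Task

The pepper grinder has fallen over on the worktop: stand it upright on the round wooden tray with the other condiments, in the space that is free. Set it down gently on the tray's floor before letting go (do not drop it or force it down), clear of its neighbours, and do not bump or move anything else on the tray.

Things in the scene. Friction and masses are not known exactly. Their poses are not given: they have to be found in the camera images.
- pepper_grinder: Pepper grinder: clear jar with black band and light grey cap, 44 mm in diameter all the way up, 124 mm tall, about 0.14 kg; starts lying on the worktop, in front of a 180 mm high grey wall. Origin: centre of its base; z axis from base to top of cap (level while it lies). Smooth: held lightly, it can swing about the line between two finger pads.
- tray: Round brown wooden condiment tray, fixed. Origin: centre of its underside. Flat inner floor 5 mm above the origin, of 132 mm radius; the rim is 144 mm in radius and stands 21 mm high. Six things stand upright on it, roughly 82 mm apart centre to centre, at one in the middle and five in a ring; one place of the ring is empty. The tray's angle, and which thing stands where, vary.
- jar_brown_lid: Bystander on the tray: spice jar with a dark brown lid, round, 41 mm wide, 105 mm tall, loose. Origin: centre of its base, z up.
- jar_black_lid: Bystander on the tray: spice jar with a black lid, round, 41 mm wide, 105 mm tall, loose. Origin: centre of its base, z up.
- shaker: Bystander on the tray: small glass shaker with a domed grey top, round, 44 mm wide, 90 mm tall, loose. Origin: centre of its base, z up.
- toothpicks: Bystander on the tray: clear tumbler of toothpicks, round, 62 mm wide, 72 mm tall to the toothpicks' tips, loose. Origin: centre of its base, z up.
- ramekin: Bystander on the tray: white ramekin (small bowl), 81 mm wide, 36 mm tall, loose. Origin: centre of its base, z up.
- white_grinder: Bystander on the tray: upright grinder with a light cap and no black band, round, 44 mm wide, 124 mm tall, loose. Origin: centre of its base, z up.

How it is judged:
On the way:
1. the pepper grinder stands upright on the tray's floor while the fingers still hold it (horizontal distance between pepper_grinder and tray below 0.111 m and z of pepper_grinder in the frame of tray between 0 and 0.01 m and angle between pepper_grinder's own z axis and vertical below 0.12 rad and contact force between pepper_grinder and tray above 0.3 N and contact force between the fingers and pepper_grinder above 0.5 N), for 0.1 s.
At the end, for the whole second after the job is handed in: The pepper grinder stands on the tray's floor, upright within 7 degrees, its axis within 111 mm of the tray's centre, 3 mm or more clear of the six others, released and at rest; the six others are upright within 7 degrees and within 10 mm of where they stood (horizontal distance between pepper_grinder and tray below 0.111 m and z of pepper_grinder in the frame of tray between 0 and 0.01 m and angle between each of pepper_grinder, jar_brown_lid, jar_black_lid, shaker, toothpicks, ramekin, white_grinder's own z axis and vertical below 0.12 rad and horizontal distance between pepper_grinder and jar_brown_lid above 0.0455 m and horizontal distance between pepper_grinder and jar_black_lid above 0.0455 m and horizontal distance between pepper_grinder and shaker above 0.047 m and horizontal distance between pepper_grinder and toothpicks above 0.056 m and horizontal distance between pepper_grinder and ramekin above 0.0655 m and horizontal distance between pepper_grinder and white_grinder above 0.047 m and distance of each of jar_brown_lid, jar_black_lid, shaker, toothpicks, ramekin, white_grinder from where it was at the start of the episode below 0.01 m and linear speed of pepper_grinder below 0.02 m/s and contact force between the fingers and pepper_grinder below 0.1 N); the robot touches nothing.
It fails at once if a thing that stands on the tray is bumped by the arm (more than 1 N) (contact force between the arm and jar_brown_lid above 1 N or contact force between the arm and jar_black_lid above 1 N or contact force between the arm and shaker above 1 N or contact force between the arm and toothpicks above 1 N or contact force between the arm and ramekin above 1 N or contact force between the arm and white_grinder above 1 N).
It fails at once if a thing that stands on the tray is bumped by the fingers (more than 1 N) (contact force between the fingers and jar_brown_lid above 1 N or contact force between the fingers and jar_black_lid above 1 N or contact force between the fingers and shaker above 1 N or contact force between the fingers and toothpicks above 1 N or contact force between the fingers and ramekin above 1 N or contact force between the fingers and white_grinder above 1 N).
It fails at once if a thing that stands on the tray is bumped by the pepper grinder (more than 1 N) (contact force between pepper_grinder and jar_brown_lid above 1 N or contact force between pepper_grinder and jar_black_lid above 1 N or contact force between pepper_grinder and shaker above 1 N or contact force between pepper_grinder and toothpicks above 1 N or contact force between pepper_grinder and ramekin above 1 N or contact force between pepper_grinder and white_grinder above 1 N).
It fails at once if the pepper grinder is pressed or dropped onto the tray with more than 40 N (contact force between pepper_grinder and tray above 40 N).
It also fails if it takes over 61 s, if anything falls off the work surface, if the arm or the gripper's body presses on something with over 40 N, if the wrist force passes 120 N, or if a joint passes its speed limit or range.

## Robot

A 7-joint arm with a two-finger parallel gripper is mounted at the origin on a cart in front of the work surface, level with it; the furniture and walls round the work are solid. World frame = base frame: x ahead of the robot, y to its left, z up, the work surface at z = 0. Lengths are in m, angles in rad, forces in N, time in s.
With the tool pointing down it reaches from about 0.35 to 0.9 m from the base axis. Payload 8.1 kg.
Tool frame: the origin (TCP) lies on the centre line of the jaws, within the pads' length; the fingertips stand 8 mm ahead of it and the grasp point (between the pads) lies 11 mm behind it; z points along the fingers, y is the line along which they close (so a half turn about z gives the same grasp; the last joint's range is limited). The gripper opens to 85 mm and grips with 20 to 120 N. Pads are 22 mm wide; open, the fingers measure 114 mm over their backs; the gripper's body (76 mm by 85 mm) begins 54 mm behind the grasp point. The pads swing forward as they close: fully open they stand 13 mm farther back than shut.
Start: joints at [-1.392, 0.434, 0.025, 1.573, -0.012, 1.134, -0.075], TCP at [0.174, 0.6, 0.239] pointing down, gripper open.
Joint ranges: [-2.62, 2.62], [-0.44, 2.09], [-1.27, 1.32], [0.08, 2.57], [-1.32, 4.46], [0.12, 2], [-2.74, 2.74]. Speed limits (rad/s): [2.22, 2.22, 3.01, 3.01, 3.14, 3.14, 3.14].

## Interface

Orientations are given as a unit quaternion [x, y, z, w].
In Python, from plant import * gives the robot as it stands.
- The arm moves only by the tool carry_out, never from a script. Its argument "motion" is a list of rows, each an object of numbers: "fingers": the closure, from -1 (fully open) to 1 (shut); "tx", "ty", "tz": the shift along the tool's x, y, z each as a share of 25 cm, from -1 to 1; "wx", "wy", "wz": the turn, a rotation vector about the tool's x, y, z each as a share of 360 degrees, from -1 to 1. A call has 1 to 12 rows; each row is the pose to reach, as a shift and turn from the pose commanded when the call began, along the tool's axes at that moment, turning the shorter way round; what a row does not reach only later rows make up. A row lasts 1/8 s, in which the tool goes at most 62.5 mm and 10.7 degrees, less where a joint would pass 70% of its speed; a pose out of reach is approached as far as the arm can. A call with a number of a shift or a turn outside -1 to 1 is refused whole. A call with a gripper value outside its range is refused whole. The fingers move at their own pace and stop on an object; the grip force is fixed at half the most. Time passes only in rows, so rows that repeat a pose let the fingers close. It gives the time, the measured TCP pose, the force, the opening and the grip force at its end, in the units of the state.
- get_obs(): the state, without advancing time (a new reading comes with each control period).
- capture(name): name is "side" or "top" or "wrist"; returns (picture, depth): 384x512x3 uint8, blue, green, red; 384x512 float32, m along the optical axis (not along the pixel's ray), 0 where there is no reading.
- get_calibration(name): a dict with "K" (3x3 intrinsics, pixels), "T" (4x4, takes a point from camera to world coordinates). Camera axes: x right, y up, looking along -z (the intrinsics and any distortion apply to the point x, -y, -z); pixel columns grow to the right and rows downward; lengths in m; the calibration is good to about 2 mm. A picture is of the moment at which its call begins: read the wrist's pose just before it. get_calibration takes no time and is no camera call; for the wrist camera it gives the pose at the moment of the call.
- hand_in(): hands the job in; it is judged then, once.
The state is a dict: "t": time; "q": joint angles; "joint_velocities": joint speeds; "joint_torque": joint torques, N m; "tcp_pos": TCP position; "tool_rot": TCP orientation; "contact_force": force on the tool from outside, world axes, zero at the start; "torque": the same for the moment, N m; "gripper_width": finger opening in m; "grasp_force": force on a finger pad.
Only numpy, scipy, OpenCV 4.12 (cv2) and the standard library are available. Lean on these libraries where they do the work, as an engineer would, in place of code of your own. Each camera call takes 0.05 s, during which the arm holds its last target. There are 200 camera calls.

## Working session

There is one attempt and no reset: what is moved stays moved. The work goes in short steps, Python scripts to look and compute and a tool call to move; the robot and the scene stay as the last step left them, time stands still between calls to the robot, and variables do not carry over. Pictures are saved under pics/ and viewed, at most 10 in all, crops included, and the job is handed in when it is done.

Besides the shell and the picture viewer there is one more tool, called after "Emit:" as a command line: name --argument value ..., lists and objects as JSON in quotes. carry_out: Moves the arm, as the interface text tells. Shift numbers are shares of 25 cm and turn numbers shares of 360 degrees, none past 1 either way. Its arguments: {"type":"object","properties":{"motion":{"type":"array"}},"required":["motion"]}

```bash
mkdir -p pics; ls; cat > h.py <<'E'
from plant import *
import numpy as np, cv2
from scipy.spatial.transform import Rotation as R
def cloud(n):
    c=get_calibration(n); p,d=capture(n); K,T=c["K"],c["T"]
    K=np.array(K);T=np.array(T)
    v,u=np.mgrid[0:384,0:512]
    P=np.stack([(u-K[0,2])/K[0,0]*d,-(v-K[1,2])/K[1,1]*d,-d,np.ones_like(d)],-1)@T.T
    P=P[...,:3]; P[d==0]=np.nan
    return p,d,P
E
python3 - <<'E'
from h import *
o=get_obs(); print(o)
for n in("top","side"):
    c=get_calibration(n); print(c)
    p,d,P=cloud(n); np.save(n+".npy",P); cv2.imwrite(f"pics/{n}0.png",p)
    cv2.imwrite(f"pics/{n}0.png",cv2.resize(p,(800,600)))
E
```

```text
pics
{'t': 0.0, 'q': array([-1.39158352,  0.43515547,  0.02494825,  1.57409988, -0.01156307,
        1.13401562, -0.07511991]), 'joint_velocities': array([-0.0003094 , -0.00160131,  0.00264745, -0.00053944,  0.00087263,
       -0.00091495,  0.00083997]), 'joint_torque': array([ 8.89872881e-04, -6.70449400e+01,  1.02532636e+00, -3.16207123e+01,
        1.55683479e-02,  1.23785072e-02,  7.03974393e-06]), 'tcp_pos': array([0.17372387, 0.59985175, 0.23856656]), 'tool_rot': array([ 1.40466127e-01,  9.90085188e-01, -7.66572056e-04, -2.74124264e-05]), 'contact_force': array([ 0.29719576, -0.51000832, -0.22184424]), 'torque': array([0.01527636, 0.00214152, 0.05986745]), 'grasp_force': 0.0, 'gripper_width': 0.08552422982994994}
{'K': array([[419.55914981,   0.        , 256.90812777],
       [  0.        , 419.55914981, 188.71243276],
       [  0.        ,   0.        ,   1.        ]]), 'T': array([[ 0.02378816,  0.98311402, -0.18144128,  0.35743719],
       [-0.99961197,  0.02602165,  0.00993886, -0.10001661],
       [ 0.01449244,  0.18113445,  0.98335155,  0.89797599],
       [ 0.        ,  0.        ,  0.        ,  1.        ]])}
{'K': array([[428.9334234 ,   0.        , 258.74090854],
       [  0.        , 428.9334234 , 187.92825586],
       [  0.        ,   0.        ,   1.        ]]), 'T': array([[-0.88511315,  0.27446445, -0.3758244 ,  0.19265483],
       [-0.46486266, -0.55935334,  0.68631374,  0.53265689],
       [-0.02184991,  0.78217205,  0.62267927,  0.62908522],
       [ 0.        ,  0.        ,  0.        ,  1.        ]])}
```

View pics/top0.png

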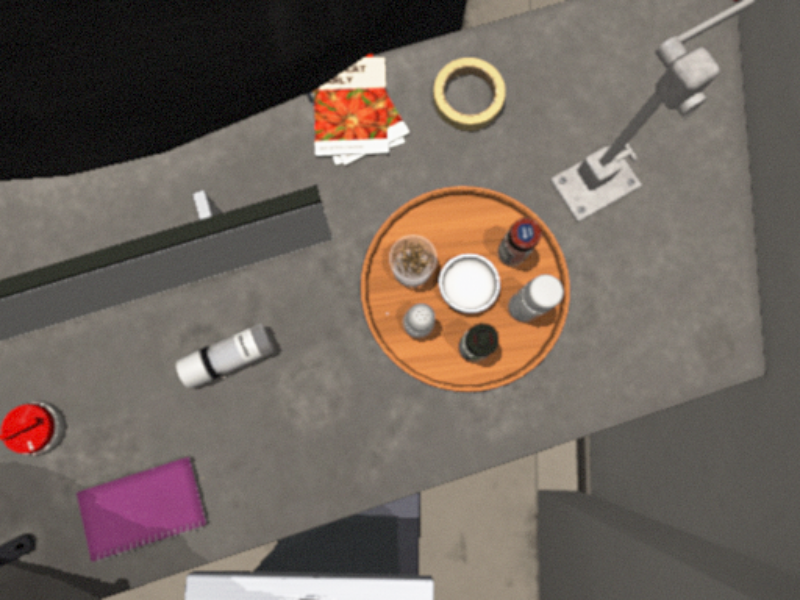

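View pics/side0.png

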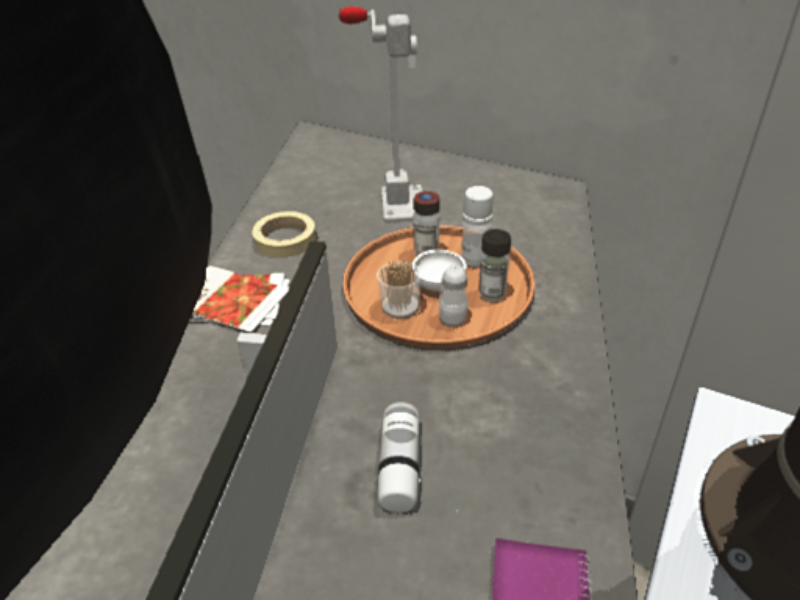

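The top view shows the grinder lying with its base at about (262,342) and its cap at about (190,368). The tray centre is at about (465,287), and the free place is at the tray's far edge, around (455,220), between the toothpicks and the brown-lidded jar. The side view confirms this. Next I measure positions.

```bash
python3 - <<'E'
from h import *
P=np.load("top.npy"); S=np.load("side.npy")
def at(u,v): # 800x600 px
    return np.round(P[int(v/1.5625),int(u/1.5625)],3)
for n,uv in dict(tooth=(413,255),brown=(525,232),white=(545,288),black=(481,337),shaker=(420,315),ram=(469,283),floor_slot=(460,215),cap=(192,366),mid=(225,354),base=(258,340),wall1=(320,190),wall2=(2,288)).items(): print(n,at(*uv))
C=np.concatenate([P.reshape(-1,3),S.reshape(-1,3)]);C=C[~np.isnan(C).any(1)]
for nm,Q in (("top",P),("side",S)):
    q=Q.reshape(-1,3); q=q[~np.isnan(q).any(1)]
    print(nm,"table z",np.median(q[(abs(q[:,0]-.3)<.03)&(abs(q[:,1]-.1)<.03),2]))
    b=at(258,340);c=at(192,366)
    m=(q[:,2]>.012)&(q[:,2]<.06)&(q[:,0]>min(b[0],c[0])-.05)&(q[:,0]<max(b[0],c[0])+.045)&(q[:,1]>b[1]-.06)&(q[:,1]<c[1]+.06)
    g=q[m]; r=cv2.minAreaRect(g[:,:2].astype(np.float32)); print(len(g),r, cv2.boxPoints(r).round(3).tolist(), g[:,2].max())
    # tray + objects: clusters by top heights
    # tray rim circle
    tc=P[int(287/1.5625),int(465/1.5625)]
    m=(np.hypot(q[:,0]-tc[0],q[:,1]-tc[1])<.17)&(np.hypot(q[:,0]-tc[0],q[:,1]-tc[1])>.12)&(q[:,2]>.0165)&(q[:,2]<.025)
    print("rim",cv2.minEnclosingCircle(q[m][:,:2].astype(np.float32)),m.sum())
    m=(np.hypot(q[:,0]-tc[0],q[:,1]-tc[1])<.13)&(q[:,2]>.030)
    w=q[m]; im=np.zeros((200,200),np.uint8); 
    ij=((w[:,:2]-tc[:2]+.15)/.0015).astype(int); im[ij[:,0],ij[:,1]]=255
    im=cv2.morphologyEx(im,cv2.MORPH_CLOSE,np.ones((3,3)))
    n,l,st,ce=cv2.connectedComponentsWithStats(im)
    lab=l[ij[:,0],ij[:,1]]
    for k in range(1,n):
        a=w[lab==k]
        if len(a)<30: continue
        z=a[:,2].max(); t=a[a[:,2]>z-.012]
        print(k,len(a),"zmax",z.round(3),"topcirc",cv2.minEnclosingCircle(t[:,:2].astype(np.float32)))
E
```

```text
tooth [ 0.562 -0.121  0.075]
brown [ 0.588 -0.261  0.108]
white [ 0.513 -0.279  0.126]
black [ 0.455 -0.204  0.109]
shaker [ 0.482 -0.13   0.093]
ram [ 0.54  -0.202  0.011]
floor_slot [ 0.641 -0.189  0.004]
cap [0.415 0.162 0.043]
mid [0.432 0.118 0.046]
base [0.452 0.078 0.041]
wall1 [0.674 0.013 0.001]
wall2 [0.487 0.337 0.177]
top table z -0.00019983313044846795
1273 ((0.4315176010131836, 0.12440772354602814), (0.04346894845366478, 0.12339238822460175), 25.855125427246094) [[0.38499999046325684, 0.17000000178813934], [0.4390000104904175, 0.05900000035762787], [0.4779999852180481, 0.07800000160932541], [0.42399999499320984, 0.1889999955892563]] 0.04700181563699568
rim ((0.5360115170478821, -0.1944446861743927), 0.1436786651611328) 1196
1 463 zmax 0.114 topcirc ((0.45228928327560425, -0.20620772242546082), 0.020177558064460754)
2 368 zmax 0.096 topcirc ((0.4818207621574402, -0.1319494992494583), 0.01647752709686756)
3 677 zmax 0.132 topcirc ((0.5105314254760742, -0.28015467524528503), 0.020669732242822647)
4 253 zmax 0.043 topcirc ((0.5364696979522705, -0.19765116274356842), 0.04043
[... 635 characters left out ...]
 ((0.4517925977706909, -0.20829810202121735), 0.021720921620726585)
2 529 zmax 0.097 topcirc ((0.4798857867717743, -0.1320822387933731), 0.016156699508428574)
3 706 zmax 0.133 topcirc ((0.50925612449646, -0.2791935205459595), 0.020519396290183067)
5 154 zmax 0.043 topcirc ((0.5392465591430664, -0.20683178305625916), 0.03779108077287674)
6 60 zmax 0.043 topcirc ((0.5304766893386841, -0.16445495188236237), 0.015851270407438278)
7 648 zmax 0.08 topcirc ((0.5606146454811096, -0.12046130001544952), 0.031009335070848465)
9 60 zmax 0.075 topcirc ((0.5608936548233032, -0.1428338885307312), 0.0239902101457119)
11 581 zmax 0.114 topcirc ((0.5869947671890259, -0.26063987612724304), 0.02159631997346878)
```

```bash
cat >> h.py <<'E'
from numpy import array as A
ang=np.radians(26.3); a=A([-np.sin(ang),np.cos(ang),0]); Z=A([0,0,1.]); n=A([np.cos(ang),np.sin(ang),0])
C0=A([.431,.1237,.022]); B0=C0-.062*a
def frame(z,y):
    z=z/np.linalg.norm(z); y=y/np.linalg.norm(y); return np.stack([np.cross(y,z),y,z],1)
def lie(tilt=45): 
    t=np.radians(tilt); return frame(-a*np.sin(t)-Z*np.cos(t), n)
def up(heading,tilt=45):
    h=A([np.cos(np.radians(heading)),np.sin(np.radians(heading)),0]); t=np.radians(tilt)
    return frame(h*np.cos(t)-Z*np.sin(t), -np.cross(Z,h))
def go(p,Rt):
    o=get_obs(); R0=R.from_quat(o["tool_rot"])
    d=R0.inv().apply(A(p)-o["tcp_pos"])/.25; w=(R0.inv()*R.from_matrix(Rt)).as_rotvec()/(2*np.pi)
    print("t",round(o["t"],2),"tcp",o["tcp_pos"].round(4),"q",o["q"].round(2),"F",o["contact_force"].round(1),"w",round(o["gripper_width"],4),o["grasp_force"])
    print("shift",d.round(4),"turn",w.round(4))
E
python3 - <<'E'
from h import *
G=B0+.092*a; T=lie(); p=G+T[:,2]*.007; print(B0,G,p)
go(p+[0,0,.15],T); go(p+[0,0,.15],lie(0))
E
```

```text
[0.45847041 0.06811784 0.022     ] [0.41770786 0.15059459 0.022     ] [0.41990095 0.14615721 0.01705025]
t 0.1 tcp [0.1737 0.5999 0.2386] q [-1.39  0.44  0.02  1.57 -0.01  1.13 -0.08] F [-0.6  0.2  0.2] w 0.0851 0.0
shift [-1.4507 -1.469   0.2885] turn [ 0.0516 -0.1175  0.1251]
t 0.1 tcp [0.1737 0.5999 0.2386] q [-1.39  0.44  0.02  1.57 -0.01  1.13 -0.08] F [-0.6  0.2  0.2] w 0.0851 0.0
shift [-1.4507 -1.469   0.2885] turn [-2.000e-04  1.000e-04  1.321e-01]
```

Emit:
carry_out --motion '[{"tx": -0.73, "ty": -0.73, "tz": 0, "wz": 0.132, "fingers": -1}, {"tx": -0.73, "ty": -0.73, "tz": 0, "wz": 0.132, "fingers": -1}, {"tx": -0.73, "ty": -0.73, "tz": 0, "wz": 0.132, "fingers": -1}, {"tx": -0.73, "ty": -0.73, "tz": 0, "wz": 0.132, "fingers": -1}, {"tx": -0.73, "ty": -0.73, "tz": 0, "wz": 0.132, "fingers": -1}, {"tx": -0.73, "ty": -0.73, "tz": 0, "wz": 0.132, "fingers": -1}, {"tx": -0.73, "ty": -0.73, "tz": 0, "wz": 0.132, "fingers": -1}]'

```text
invalid input
```

```bash
cat > g.py <<'E'
from h import *
G=B0+.092*a; T=lie(); p=G+T[:,2]*.007
go(p+[0,0,.15],T); go(p+[0,0,.05],T); go(p,T)
E
python3 g.py
```

```text
t 0.1 tcp [0.1737 0.5999 0.2386] q [-1.39  0.44  0.02  1.57 -0.01  1.13 -0.08] F [-0.6  0.2  0.2] w 0.0851 0.0
shift [-1.4507 -1.469   0.2885] turn [ 0.0516 -0.1175  0.1251]
t 0.1 tcp [0.1737 0.5999 0.2386] q [-1.39  0.44  0.02  1.57 -0.01  1.13 -0.08] F [-0.6  0.2  0.2] w 0.0851 0.0
shift [-1.4506 -1.4685  0.6885] turn [ 0.0516 -0.1175  0.1251]
t 0.1 tcp [0.1737 0.5999 0.2386] q [-1.39  0.44  0.02  1.57 -0.01  1.13 -0.08] F [-0.6  0.2  0.2] w 0.0851 0.0
shift [-1.4506 -1.4682  0.8885] turn [ 0.0516 -0.1175  0.1251]
```

Emit:
carry_out --motion '[{"fingers": -1, "tx": -0.73, "ty": -0.73, "tz": 0, "wx": 0, "wy": 0, "wz": 0.132}, {"fingers": -1, "tx": -0.73, "ty": -0.73, "tz": 0, "wx": 0, "wy": 0, "wz": 0.132}, {"fingers": -1, "tx": -0.73, "ty": -0.73, "tz": 0, "wx": 0, "wy": 0, "wz": 0.132}, {"fingers": -1, "tx": -0.73, "ty": -0.73, "tz": 0, "wx": 0, "wy": 0, "wz": 0.132}, {"fingers": -1, "tx": -0.73, "ty": -0.73, "tz": 0, "wx": 0, "wy": 0, "wz": 0.132}, {"fingers": -1, "tx": -0.73, "ty": -0.73, "tz": 0, "wx": 0, "wy": 0, "wz": 0.132}, {"fingers": -1, "tx": -0.73, "ty": -0.73, "tz": 0, "wx": 0, "wy": 0, "wz": 0.132}]'

```text
t: 0.98
tcp_pos: [0.2977, 0.3752, 0.2392]
tool_rot: [0.526, 0.85, -0.0, -0.0]
contact_force: [-0.9, 0.2, 0.1]
gripper_width: 0.0853
grasp_force: 0.0
```

```bash
python3 g.py
```

```text
t 0.97 tcp [0.2977 0.3752 0.2392] q [-1.22  0.19  0.25  1.93 -0.06  1.02 -0.48] F [-0.9  0.2  0.1] w 0.0853 0.0
shift [-1.038   0.0283  0.2884] turn [ 0.0002 -0.125   0.0006]
t 0.97 tcp [0.2977 0.3752 0.2392] q [-1.22  0.19  0.25  1.93 -0.06  1.02 -0.48] F [-0.9  0.2  0.1] w 0.0853 0.0
shift [-1.0381  0.0284  0.6884] turn [ 0.0002 -0.125   0.0006]
t 0.97 tcp [0.2977 0.3752 0.2392] q [-1.22  0.19  0.25  1.93 -0.06  1.02 -0.48] F [-0.9  0.2  0.1] w 0.0853 0.0
shift [-1.0382  0.0284  0.8884] turn [ 0.0002 -0.125   0.0006]
```

Emit:
carry_out --motion '[{"fingers": -1, "tx": -1, "ty": 0.03, "tz": 0.15, "wx": 0, "wy": -0.125, "wz": 0}, {"fingers": -1, "tx": -1, "ty": 0.03, "tz": 0.15, "wx": 0, "wy": -0.125, "wz": 0}, {"fingers": -1, "tx": -1, "ty": 0.03, "tz": 0.15, "wx": 0, "wy": -0.125, "wz": 0}, {"fingers": -1, "tx": -1, "ty": 0.03, "tz": 0.15, "wx": 0, "wy": -0.125, "wz": 0}, {"fingers": -1, "tx": -1, "ty": 0.03, "tz": 0.15, "wx": 0, "wy": -0.125, "wz": 0}, {"fingers": -1, "tx": -1, "ty": 0.03, "tz": 0.15, "wx": 0, "wy": -0.125, "wz": 0}, {"fingers": -1, "tx": -1, "ty": 0.03, "tz": 0.15, "wx": 0, "wy": -0.125, "wz": 0}, {"fingers": -1, "tx": -1, "ty": 0.03, "tz": 0.15, "wx": 0, "wy": -0.125, "wz": 0}]'

```text
t: 1.98
tcp_pos: [0.4161, 0.1544, 0.2022]
tool_rot: [0.488, 0.785, -0.201, 0.325]
contact_force: [0.7, -0.4, 0.6]
gripper_width: 0.0855
grasp_force: 0.0
```

```bash
python3 g.py
```

```text
t 1.98 tcp [0.4161 0.1544 0.2022] q [-1.32  0.41  0.41  2.09  0.59  1.13 -0.84] F [ 0.7 -0.4  0.6] w 0.0855 0.0
shift [ 0.0735 -0.0013  0.1251] turn [ 0.0003 -0.0003 -0.    ]
t 1.98 tcp [0.4161 0.1544 0.2022] q [-1.32  0.41  0.41  2.09  0.59  1.13 -0.84] F [ 0.7 -0.4  0.6] w 0.0855 0.0
shift [ 0.3557 -0.0018  0.4086] turn [ 0.0003 -0.0003 -0.    ]
t 1.98 tcp [0.4161 0.1544 0.2022] q [-1.32  0.41  0.41  2.09  0.59  1.13 -0.84] F [ 0.7 -0.4  0.6] w 0.0855 0.0
shift [ 0.4968 -0.0021  0.5503] turn [ 0.0003 -0.0003 -0.    ]
```

Emit:
carry_out --motion '[{"fingers": -1, "tx": 0.2, "ty": 0, "tz": 0.22, "wx": 0, "wy": 0, "wz": 0}, {"fingers": -1, "tx": 0.4, "ty": 0, "tz": 0.44, "wx": 0, "wy": 0, "wz": 0}, {"fingers": -1, "tx": 0.46, "ty": 0, "tz": 0.51, "wx": 0, "wy": 0, "wz": 0}, {"fingers": -1, "tx": 0.497, "ty": 0, "tz": 0.55, "wx": 0, "wy": 0, "wz": 0}, {"fingers": -1, "tx": 0.497, "ty": 0, "tz": 0.55, "wx": 0, "wy": 0, "wz": 0}]'

```text
t: 2.6
tcp_pos: [0.4204, 0.1453, 0.0172]
tool_rot: [0.487, 0.785, -0.202, 0.325]
contact_force: [-0.2, -0.9, 0.8]
gripper_width: 0.0853
grasp_force: 0.0
```

```bash
python3 - <<'E'
from h import *
p,d,P=cloud("wrist"); s,_,_=cloud("side")
cv2.imwrite("pics/a.png",cv2.resize(np.hstack([p,s]),(800,300)))
E
python3 g.py
```

```text
t 2.7 tcp [0.4207 0.1458 0.0181] q [-1.27  0.78  0.39  2.18  0.65  0.73 -1.07] F [-0.5  0.2  0.4] w 0.0855 0.0
shift [-0.419  -0.0011 -0.4237] turn [ 0.0002 -0.0001 -0.0002]
t 2.7 tcp [0.4207 0.1458 0.0181] q [-1.27  0.78  0.39  2.18  0.65  0.73 -1.07] F [-0.5  0.2  0.4] w 0.0855 0.0
shift [-0.1364 -0.0018 -0.1406] turn [ 0.0002 -0.0001 -0.0002]
t 2.7 tcp [0.4207 0.1458 0.0181] q [-1.27  0.78  0.39  2.18  0.65  0.73 -1.07] F [-0.5  0.2  0.4] w 0.0855 0.0
shift [ 0.0048 -0.0022  0.0009] turn [ 0.0002 -0.0001 -0.0002]
```

View pics/a.png

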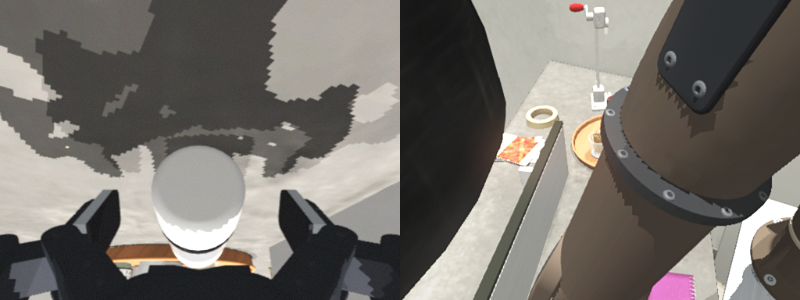

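The wrist view shows the grinder's cap at about (198,195), centred between the pads at about (100,215) and (300,215). I close the fingers.

Emit:
carry_out --motion '[{"fingers": 1, "tx": 0, "ty": 0, "tz": 0, "wx": 0, "wy": 0, "wz": 0}, {"fingers": 1, "tx": 0, "ty": 0, "tz": 0, "wx": 0, "wy": 0, "wz": 0}, {"fingers": 1, "tx": 0, "ty": 0, "tz": 0, "wx": 0, "wy": 0, "wz": 0}, {"fingers": 1, "tx": 0, "ty": 0, "tz": 0, "wx": 0, "wy": 0, "wz": 0}, {"fingers": 1, "tx": 0, "ty": 0, "tz": 0, "wx": 0, "wy": 0, "wz": 0}, {"fingers": 1, "tx": 0, "ty": 0, "tz": 0, "wx": 0, "wy": 0, "wz": 0}, {"fingers": 1, "tx": 0, "ty": 0, "tz": 0, "wx": 0, "wy": 0, "wz": 0}, {"fingers": 1, "tx": 0, "ty": 0, "tz": 0, "wx": 0, "wy": 0, "wz": 0}]'

```text
t: 3.7
tcp_pos: [0.4204, 0.1455, 0.0175]
tool_rot: [0.487, 0.785, -0.202, 0.325]
contact_force: [-2.5, 3.0, 9.7]
gripper_width: 0.0425
grasp_force: 59.4
```

```bash
cat > f.py <<'E'
from h import *
import sys
h=float(sys.argv[1]); p=[float(v) for v in sys.argv[2:5]]
t=float(sys.argv[5]) if len(sys.argv)>5 else 45
go(p,up(h,t))
E
python3 g.py; python3 f.py 0 .45 0.05 .3
```

```text
t 3.7 tcp [0.4204 0.1455 0.0175] q [-1.27  0.78  0.39  2.18  0.65  0.73 -1.07] F [-2.5  3.   9.7] w 0.0425 59.40645217895508
shift [-4.209e-01  1.000e-04 -4.253e-01] turn [ 0.0002  0.     -0.    ]
t 3.7 tcp [0.4204 0.1455 0.0175] q [-1.27  0.78  0.39  2.18  0.65  0.73 -1.07] F [-2.5  3.   9.7] w 0.0425 59.40645217895508
shift [-0.138  -0.0003 -0.1425] turn [ 0.0002  0.     -0.    ]
t 3.7 tcp [0.4204 0.1455 0.0175] q [-1.27  0.78  0.39  2.18  0.65  0.73 -1.07] F [-2.5  3.   9.7] w 0.0425 59.40645217895508
shift [ 0.0035 -0.0004 -0.0011] turn [ 0.0002  0.     -0.    ]
t 3.7 tcp [0.4204 0.1455 0.0175] q [-1.27  0.78  0.39  2.18  0.65  0.73 -1.07] F [-2.5  3.   9.7] w 0.0425 59.40645217895508
shift [-1.0785 -0.0623 -0.5197] turn [1.000e-04 1.520e-01 3.464e-01]
```

Emit:
carry_out --motion '[{"fingers": 1, "tx": -0.08, "ty": 0, "tz": -0.08, "wx": 0, "wy": 0, "wz": 0}, {"fingers": 1, "tx": -0.2, "ty": 0, "tz": -0.2, "wx": 0, "wy": 0, "wz": 0}, {"fingers": 1, "tx": -0.35, "ty": 0, "tz": -0.35, "wx": 0, "wy": 0, "wz": 0}, {"fingers": 1, "tx": -0.5, "ty": 0, "tz": -0.5, "wx": 0, "wy": 0, "wz": 0}, {"fingers": 1, "tx": -0.65, "ty": 0, "tz": -0.65, "wx": 0, "wy": 0, "wz": 0}, {"fingers": 1, "tx": -0.76, "ty": 0, "tz": -0.76, "wx": 0, "wy": 0, "wz": 0}, {"fingers": 1, "tx": -0.76, "ty": 0, "tz": -0.76, "wx": 0, "wy": 0, "wz": 0}, {"fingers": 1, "tx": -0.76, "ty": 0, "tz": -0.76, "wx": 0, "wy": 0, "wz": 0}]'

```text
t: 4.7
tcp_pos: [0.4197, 0.1449, 0.2848]
tool_rot: [0.487, 0.785, -0.202, 0.325]
contact_force: [0.4, -0.3, -1.3]
gripper_width: 0.0421
grasp_force: 60.9
```

```bash
python3 f.py 116.3 .42 0.14 .31; python3 f.py 0 .45 0.0 .31;
```

```text
t 4.7 tcp [0.4197 0.1449 0.2848] q [-1.34  0.28  0.43  2.02  0.6   1.31 -0.73] F [ 0.4 -0.3 -1.3] w 0.0421 60.9451961517334
shift [-0.084  -0.0077 -0.0583] turn [-1.000e-04  2.499e-01  1.000e-04]
t 4.7 tcp [0.4197 0.1449 0.2848] q [-1.34  0.28  0.43  2.02  0.6   1.31 -0.73] F [ 0.4 -0.3 -1.3] w 0.0421 60.9451961517334
shift [-0.4767 -0.1486  0.334 ] turn [-1.000e-04  1.521e-01  3.464e-01]
```

Emit:
carry_out --motion '[{"fingers": 1, "tx": -0.48, "ty": -0.15, "tz": 0.33, "wx": 0, "wy": 0.152, "wz": 0.346}, {"fingers": 1, "tx": -0.48, "ty": -0.15, "tz": 0.33, "wx": 0, "wy": 0.152, "wz": 0.346}, {"fingers": 1, "tx": -0.48, "ty": -0.15, "tz": 0.33, "wx": 0, "wy": 0.152, "wz": 0.346}, {"fingers": 1, "tx": -0.48, "ty": -0.15, "tz": 0.33, "wx": 0, "wy": 0.152, "wz": 0.346}, {"fingers": 1, "tx": -0.48, "ty": -0.15, "tz": 0.33, "wx": 0, "wy": 0.152, "wz": 0.346}, {"fingers": 1, "tx": -0.48, "ty": -0.15, "tz": 0.33, "wx": 0, "wy": 0.152, "wz": 0.346}, {"fingers": 1, "tx": -0.48, "ty": -0.15, "tz": 0.33, "wx": 0, "wy": 0.152, "wz": 0.346}, {"fingers": 1, "tx": -0.48, "ty": -0.15, "tz": 0.33, "wx": 0, "wy": 0.152, "wz": 0.346}, {"fingers": 1, "tx": -0.48, "ty": -0.15, "tz": 0.33, "wx": 0, "wy": 0.152, "wz": 0.346}, {"fingers": 1, "tx": -0.48, "ty": -0.15, "tz": 0.33, "wx": 0, "wy": 0.152, "wz": 0.346}, {"fingers": 1, "tx": -0.48, "ty": -0.15, "tz": 0.33, "wx": 0, "wy": 0.152, "wz": 0.346}, {"fingers": 1, "tx": -0.48, "ty": -0.15, "tz": 0.33, "wx": 0, "wy": 0.152, "wz": 0.346}]'

```text
t: 6.2
tcp_pos: [0.449, 0.0002, 0.3103]
tool_rot: [0.932, 0.052, 0.358, 0.021]
contact_force: [1.2, -0.6, -1.2]
gripper_width: 0.0421
grasp_force: 60.9
```

```bash
python3 f.py 0 .45 0.0 .31; python3 f.py 0 .58 -.1 .31; python3 f.py 7 .58 -.1 .31
```

```text
t 6.2 tcp [4.490e-01 2.000e-04 3.103e-01] q [-0.71 -0.36  0.31  2.45  0.87  0.48 -2.52] F [ 1.2 -0.6 -1.2] w 0.0421 60.894166231155396
shift [0.0022 0.0009 0.0035] turn [-0.0001  0.0082  0.0177]
t 6.2 tcp [4.490e-01 2.000e-04 3.103e-01] q [-0.71 -0.36  0.31  2.45  0.87  0.48 -2.52] F [ 1.2 -0.6 -1.2] w 0.0421 60.894166231155396
shift [0.3416 0.4406 0.3526] turn [-0.0001  0.0082  0.0177]
t 6.2 tcp [4.490e-01 2.000e-04 3.103e-01] q [-0.71 -0.36  0.31  2.45  0.87  0.48 -2.52] F [ 1.2 -0.6 -1.2] w 0.0421 60.894166231155396
shift [0.3416 0.4406 0.3526] turn [0.0132 0.009  0.0036]
```

```bash
python3 f.py -10 .58 -.1 .31
```

```text
t 6.2 tcp [4.490e-01 2.000e-04 3.103e-01] q [-0.71 -0.36  0.31  2.45  0.87  0.48 -2.52] F [ 1.2 -0.6 -1.2] w 0.0421 60.894166231155396
shift [0.3416 0.4406 0.3526] turn [-0.0193  0.0071  0.0379]
```

Emit:
carry_out --motion '[{"fingers": 1, "tx": 0.34, "ty": 0.44, "tz": 0.35, "wx": -0.019, "wy": 0.007, "wz": 0.038}, {"fingers": 1, "tx": 0.34, "ty": 0.44, "tz": 0.35, "wx": -0.019, "wy": 0.007, "wz": 0.038}, {"fingers": 1, "tx": 0.34, "ty": 0.44, "tz": 0.35, "wx": -0.019, "wy": 0.007, "wz": 0.038}, {"fingers": 1, "tx": 0.34, "ty": 0.44, "tz": 0.35, "wx": -0.019, "wy": 0.007, "wz": 0.038}, {"fingers": 1, "tx": 0.34, "ty": 0.44, "tz": 0.35, "wx": -0.019, "wy": 0.007, "wz": 0.038}, {"fingers": 1, "tx": 0.34, "ty": 0.44, "tz": 0.35, "wx": -0.019, "wy": 0.007, "wz": 0.038}]'

```text
t: 6.95
tcp_pos: [0.5797, -0.0984, 0.3114]
tool_rot: [0.921, -0.078, 0.381, 0.033]
contact_force: [-0.5, 0.8, -0.8]
gripper_width: 0.0423
grasp_force: 61.2
```

```bash
python3 f.py -10 .58 -.1 .31; python3 - <<'E'
from h import *
out=[]
for n_ in("top","side"):
    p,d,P=cloud(n_); np.save(n_+"1.npy",P); out.append(p)
cv2.imwrite("pics/b.png",cv2.resize(np.hstack(out),(800,300)))
E
```

```text
t 6.95 tcp [ 0.5797 -0.0984  0.3114] q [-0.47 -0.04  0.47  2.28  0.82  0.18 -2.49] F [-0.5  0.8 -0.8] w 0.0423 61.15340709686279
shift [-0.0025  0.0061  0.0056] turn [-0.0004  0.0002  0.0008]
```

View pics/b.png

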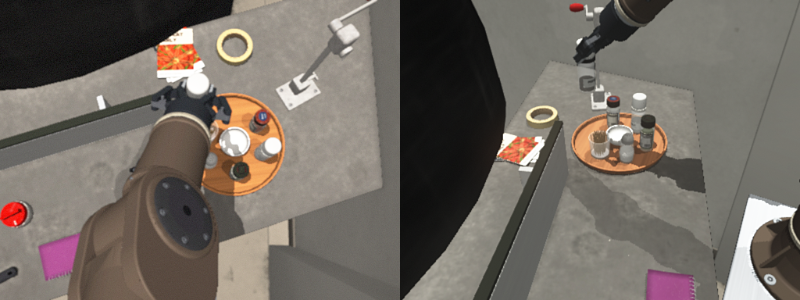

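Both views show the grinder hanging upright in the gripper: its cap is at (197,88) in the top half of the picture, and it hangs at (587,75) in the side half. Joints 6 and 7 are near their limits, so I fit a kinematic model to the logged poses and check that the placing is reachable.

```bash
cat > fk.py <<'E'
from h import *
from scipy.optimize import least_squares
o=get_obs()
D=[([-1.39158,.43516,.02495,1.5741,-.01156,1.13402,-.07512],[.17372,.59985,.23857],[.14047,.99009,-.00077,0]),
([-1.22,.19,.25,1.93,-.06,1.02,-.48],[.2977,.3752,.2392],[.526,.85,0,0]),
([-1.32,.41,.41,2.09,.59,1.13,-.84],[.4161,.1544,.2022],[.488,.785,-.201,.325]),
([-1.27,.78,.39,2.18,.65,.73,-1.07],[.4204,.1455,.0175],[.487,.785,-.202,.325]),
([-1.34,.28,.43,2.02,.6,1.31,-.73],[.4197,.1449,.2848],[.487,.785,-.202,.325]),
([-.71,-.36,.31,2.45,.87,.48,-2.52],[.449,.0002,.3103],[.932,.052,.358,.021]),
([-.47,-.04,.47,2.28,.82,.18,-2.49],[.5797,-.0984,.3114],[.921,-.078,.381,.033])]
def fk(x,q,s):
    o1,o7,dx,dy,h,L1,e1,L2,e2,L3,lat=x[:11]
    r=R.from_euler("z",s[0]*q[0]+o1); p=r.apply([dx,dy,h])
    for i,(ax,off) in enumerate([("y",[0,lat,L1]),("z",[e1,0,0]),("y",[e2,0,L2]),("z",[0,0,0]),("y",[0,0,L3])]):
        r=r*R.from_euler(ax,s[i+1]*q[i+1]); p=p+r.apply(off)
    return p,r*R.from_euler("z",s[6]*q[6]+o7)
def res(x,s):
    out=[]
    for q,p,w in D:
        pp,rr=fk(x,q,s); out+=list((pp-p)/.01)+list((rr.inv()*R.from_quat(w)).as_rotvec()/.02)
    return out
def fit():
    import itertools
    best=None
    for s1,s3,s5,s7 in itertools.product([1,-1],repeat=4):
        s=[s1,1,s3,1,s5,1,s7]
        for o1 in (0,2.68,-1.57):
          for o7 in(0,1.57,3.14,-1.57):
            r=least_squares(res,[o1,o7,0,0,.3,.4,0,.4,0,.2,0],args=(s,),max_nfev=60)
            if best is None or r.cost<best[0]: best=(r.cost,r.x,s)
    return best
if __name__=="__main__":
    c,x,s=fit(); print(c,x.round(3),s); np.savez("fk.npz",x=x,s=s)
    print(np.round(np.reshape(res(x,s),(-1,6)),1))
E
python3 fk.py
```

```text
0.6530273636031471 [-1.0000e-03  1.5690e+00 -0.0000e+00 -4.2188e+01  2.7300e-01  5.6600e-01
 -3.0000e-03  4.2800e-01  5.0000e-03  3.6200e-01  4.2135e+01] [-1, 1, -1, 1, -1, 1, -1]
[[-0.  -0.1  0.  -0.  -0.  -0. ]
 [ 0.   0.2  0.2  0.2 -0.4  0. ]
 [ 0.1  0.1 -0.1  0.1 -0.3 -0.3]
 [ 0.2 -0.2  0.1  0.   0.2  0.1]
 [-0.2 -0.  -0.3 -0.2  0.   0.4]
 [-0.2 -0.2  0.1  0.1 -0.  -0.2]
 [ 0.2  0.3 -0.2 -0.   0.3  0. ]]
```

```bash
cat > ik.py <<'E'
from fk import *
f=np.load("fk.npz"); x=f["x"]; s=f["s"]
lo=A([-2.62,-.44,-1.27,.08,-1.32,.12,-2.74]); hi=A([2.62,2.09,1.32,2.57,4.46,2,2.74])
def ik(p,Rt,seeds):
    best=None
    for q0 in seeds:
        def f(q):
            pp,rr=fk(x,q,s); return np.r_[(pp-p)/.01,(rr.inv()*R.from_matrix(Rt)).as_rotvec()/.02,.002*(q-q0)]
        r=least_squares(f,np.clip(q0,lo+.02,hi-.02),bounds=(lo+.015,hi-.015),max_nfev=200)
        e=np.linalg.norm(f(r.x)[:6])
        if best is None or e<best[0]-.02: best=(e,r.x)
    return best
S=A([.619,-.187,.005])
if __name__=="__main__":
    q0=get_obs()["q"]; rng=np.random.default_rng(0)
    seeds=[q0]+[rng.uniform(lo,hi) for _ in range(12)]
    F=R.from_euler("z",np.pi).as_matrix()
    for h in (-40,-25,-10,5,20,35):
        T=up(h); p=S+[0,0,.092]+T[:,2]*.007
        for nm,TT in(("cur",T),("flip",T@F)):
            e0,qa=ik(p,TT,seeds[:1]); e,q=ik(p,TT,seeds); e2,q2=ik(p+[0,0,.2],TT,[q])
            print(h,nm,"cont err",e0.round(2),qa.round(2),"| any",e.round(2),q.round(2),"| above",e2.round(2),q2.round(2))
E
python3 ik.py
```

```text
-40 cur cont err 8.99 [-0.7   0.6   0.87  2.13  0.41  0.14 -2.72] | any 0.0 [-0.13  0.55  0.08  2.27  2.1   0.55  1.93] | above 3.21 [ 0.57  0.34 -0.8   2.09  1.49  0.8   2.72]
-40 flip cont err 0.0 [-0.34  0.57  0.37  2.3   2.28  0.43 -1.44] | any 0.0 [-0.34  0.57  0.37  2.3   2.28  0.43 -1.44] | above 0.0 [-0.21  0.18  0.17  2.1   1.14  0.52 -0.11]
-25 cur cont err 11.64 [-0.14  0.4   0.3   2.11  0.85  0.14 -2.72] | any 0.0 [ 0.4   0.58 -0.42  2.29  2.36  0.65  2.12] | above 2.36 [-0.53  0.14  0.69  2.26  1.72  0.14  2.72]
-25 flip cont err 0.0 [-0.03  0.53  0.13  2.34  2.73  0.51 -1.51] | any 0.0 [-0.03  0.53  0.13  2.34  2.73  0.51 -1.51] | above 0.0 [ 0.18  0.15 -0.12  2.13  1.22  0.29  0.1 ]
-10 cur cont err 10.44 [ 0.77  0.51 -0.6   2.06  1.38  0.14 -2.72] | any 0.0 [ 0.61  0.6  -0.5   2.29  2.78  0.52  2.1 ] | above 3.13 [ 0.75  0.24 -0.61  2.17  2.07  0.14  2.72]
-10 flip cont err 0.0 [ 0.38  0.55 -0.19  2.32  3.07  0.5  -1.41] | any 0.0 [ 0.38  0.55 -0.19  2.32  3.07  0.5  -1.41] | above 0.0 [ 1.03  0.3  -0.94  2.07  1.21  0.23  0.51]
5 cur cont err 3.16 [ 1.25  1.   -1.25 
[... 311 characters left out ...]
20 cur cont err 2.32 [ 1.07  0.73 -0.76  2.05 -1.3   0.14  0.64] | any 0.0 [ 1.3   1.06 -1.25  2.08  1.75  0.35 -2.25] | above 0.0 [ 1.39  0.6  -1.25  1.91  0.2   0.38 -1.  ]
20 flip cont err 2.32 [ 1.07  0.73 -0.76  2.05 -1.3   0.14 -2.51] | any 0.0 [ 1.05  0.75 -0.76  2.1   4.15  0.14 -1.68] | above 8.79 [ 1.16  0.46 -0.92  2.14  4.44  0.14 -2.18]
35 cur cont err 0.0 [ 1.18  0.87 -0.9   1.95 -0.34  0.25 -0.04] | any 0.0 [ 1.18  0.87 -0.9   1.95 -0.34  0.25 -0.04] | above 0.0 [ 1.24  0.55 -0.96  1.79 -0.4   0.63 -0.22]
35 flip cont err 0.0 [ 0.77  0.66 -0.28  2.   -1.3   0.57 -2.36] | any 0.0 [ 0.77  0.66 -0.28  2.   -1.3   0.57 -2.36] | above 0.0 [ 0.1   0.36  0.64  1.92 -1.19  1.08 -2.72]
```

```bash
cat > chain.py <<'E'
from ik import *
from scipy.spatial.transform import Slerp
def chain(q,p1,R1,N=8):
    p0,r0=fk(x,q,s); sl=Slerp([0,1],R.concatenate([r0,R.from_matrix(R1)])); E=0; M=9
    for k in range(1,N+1):
        t=k/N; e,q=ik(p0+(p1-p0)*t,sl(t).as_matrix(),[q]); E=max(E,e); M=min(M,(q-lo).min(),(hi-q).min())
    return q,E,M
if __name__=="__main__":
    q0=get_obs()["q"]; out=[]
    for px,py in((.42,.1),(.45,.0),(.36,.2),(.45,.1)):
        for h in(0,40,80,116,-40):
            T=up(h); off=T[:,2]*.007
            q,E1,M1=chain(q0,A([px,py,.3])+off,T,5); q,E2,M2=chain(q,A([px,py,.092])+off,T,4)
            out.append((max(E1,E2),min(M1,M2),px,py,h,q.round(2)))
    out.sort(key=lambda t:(t[0]>.2,-t[1]))
    for t in out[:8]: print(*t)
E
time python3 chain.py
```

```text
13.836906566270038 0.015000000000000568 0.36 0.2 40 [-0.44 -0.04 -0.07  2.55 -1.3   0.14 -0.11]
12.608944615067669 0.015000000000000069 0.42 0.1 40 [-1.08  0.04  1.3   2.55 -1.3   0.59  0.5 ]
16.452902485465618 0.015000000000000069 0.42 0.1 80 [-1.38 -0.42  1.3   2.55 -0.47  0.47  0.14]
23.531721230874258 0.015000000000000069 0.42 0.1 116 [-1.48 -0.42  1.3   2.39 -0.23  0.88  0.35]
20.02885893562569 0.015000000000000069 0.42 0.1 -40 [ 1.   -0.42 -1.25  2.5   0.21  0.29 -2.72]
13.269588408471378 0.015000000000000069 0.45 0.0 40 [-1.22 -0.42  1.3   2.55 -0.35  0.21 -0.39]
20.01515044319512 0.015000000000000069 0.45 0.0 80 [-1.19 -0.42  1.3   2.47 -0.36  0.63  0.18]
26.905642467116223 0.015000000000000069 0.45 0.0 116 [-1.32 -0.42  1.3   2.33 -0.16  1.    0.43]
real	0m26.038s
user	0m26.411s
sys	0m0.128s
```

```bash
cat > srch.py <<'E'
from chain import *
F=R.from_euler("z",np.pi).as_matrix()
rng=np.random.default_rng(1)
qh=A([-1.32,.41,.41,2.09,.59,1.13,-.84])
import sys
out=[]
def path(tl,fl,h,g=.092,seed=None):
    L=lie(tl)@(F if fl else np.eye(3)); U=up(h,tl)@(F if fl else np.eye(3))
    G=B0+g*a
    q7=qh.copy(); q7[6]+=np.pi*(1 if fl else 0)
    e,q=ik(G+[0,0,.25]+L[:,2]*.007,L,[q7]); qs=q
    if e>.2: return e,0,"hover",q
    _,E0,M0=chain(q,G+L[:,2]*.007,L,3)
    mid=A([.48,0,.31]) ; V=up(h,tl)@(F if fl else np.eye(3))
    q1,E1,M1=chain(q,mid+V[:,2]*.007,V,10)
    q2,E2,M2=chain(q1,S+[0,0,g+.2]+V[:,2]*.007,V,4)
    q3,E3,M3=chain(q2,S+[0,0,g]+V[:,2]*.007,V,5)
    return max(E0,E1,E2,E3),min(M0,M1,M2,M3),np.round([E0,E1,E2,E3,M0,M1,M2,M3],2),q3.round(2)
if __name__=="__main__":
    for tl in(45,55,62):
        for fl in(0,1):
            for h in(-40,-20,0): out.append((*path(tl,fl,h),tl,fl,h))
    out.sort(key=lambda t:(t[0]>.2,t[0] if t[0]>.2 else -t[1]))
    for t in out[:9]: print(*t)
E
time python3 srch.py
```

```text
1.565356853869155e-05 0.09707925597898232 [0.   0.   0.   0.   0.4  0.26 0.26 0.1 ] [-0.26  0.56  0.26  2.29  2.2   0.48 -1.34] 45 1 -40
6.005959637980715e-06 0.030543297653159607 [0.   0.   0.   0.   0.46 0.32 0.27 0.03] [-0.37  0.54  0.59  2.12 -0.12  0.15  1.08] 62 1 -40
3.9034075181917704e-05 0.015000067872527334 [0.   0.   0.   0.   0.46 0.12 0.33 0.02] [-0.16  0.49  0.44  2.15 -1.19  0.14 -0.59] 62 0 -20
1.2536887010761804e-05 0.015000002050173933 [0.   0.   0.   0.   0.46 0.2  0.22 0.02] [ 0.07  0.49  0.29  2.11 -1.3   0.28 -0.05] 62 0 0
1.12194869734117e-05 0.015000000000021274 [0.   0.   0.   0.   0.4  0.15 0.02 0.05] [ 0.5   0.59 -0.49  2.3   2.47  0.62 -0.99] 45 1 -20
1.990585893052646e-05 0.015000000000000568 [0.   0.   0.   0.   0.46 0.19 0.17 0.02] [ 0.3   0.49 -0.02  2.09 -0.91  0.15  2.72] 62 1 0
8.20978246656538e-06 0.015000000000000097 [0.   0.   0.   0.   0.46 0.24 0.29 0.02] [-0.16  0.49  0.44  2.15 -1.19  0.14  2.55] 62 1 -20
9.504626254462241e-06 0.015000000000000041 [0.   0.   0.   0.   0.44 0.33 0.36 0.02] [-0.22  0.51  0.3   2.18  1.66  0.23 -0.72] 55 1 -40
3.158672594862899 0.015000000000000041 [0.   0.   0.   3.16 0.44 0.19 0.21 0.02] [ 0.42  0.48 -0.13  2.1  -1.3   0.14  0.02] 55 0 0
real	2m54.891s
user	2m55.267s
sys	0m0.120s
```

```bash
cat > s2.py <<'E'
from srch import *
q0=get_obs()["q"]; out=[]
for h in(-60,-80,-100):
    V=up(h); o=V[:,2]*.007
    for via in (A([.48,0,.31]),A([.56,-.08,.31])):
        q1,E1,M1=chain(q0,via+o,V,6); q2,E2,M2=chain(q1,S+[0,0,.292]+o,V,3); q3,E3,M3=chain(q2,S+[0,0,.092]+o,V,4)
        print("cur",h,via,np.round([E1,E2,E3,M1,M2,M3],2),q3.round(2))
    print("flip",h,*path(45,1,h))
E
time python3 s2.py
```

```text
cur -60 [0.48 0.   0.31] [1.211e+01 1.913e+01 3.031e+01 2.000e-02 2.000e-02 2.000e-02] [ 1.72 -0.42 -1.25  2.34 -0.52  0.25 -1.74]
cur -60 [ 0.56 -0.08  0.31] [7.33 0.53 1.49 0.02 0.02 0.02] [-0.86  0.85  1.05  2.15 -0.03  0.14 -2.72]
flip -60 1.12194869734117e-05 0.015000000000000041 [0.   0.   0.   0.   0.4  0.38 0.33 0.02] [-0.79  0.79  0.92  2.18  0.99  0.14 -0.59]
cur -80 [0.48 0.   0.31] [1.960e+01 2.454e+01 3.455e+01 2.000e-02 2.000e-02 2.000e-02] [ 1.67 -0.42 -1.25  2.29  0.    0.41 -2.54]
cur -80 [ 0.56 -0.08  0.31] [10.8   3.92  0.    0.02  0.02  0.02] [-0.9   1.04  1.2   1.99 -0.34  0.49 -2.72]
flip -80 58.59720186916324 0.015000000000000124 [0.000e+00 4.931e+01 5.860e+01 5.296e+01 4.000e-01 2.000e-02 2.000e-02
 2.000e-02] [-0.6   1.84 -1.25  2.55  0.84  1.98  2.72]
cur -100 [0.48 0.   0.31] [2.755e+01 3.069e+01 3.946e+01 2.000e-02 2.000e-02 2.000e-02] [ 1.75 -0.42 -1.25  2.22 -0.01  0.58 -2.72]
cur -100 [ 0.56 -0.08  0.31] [16.9  10.66  5.46  0.02  0.02  0.02] [-0.81  1.18  1.3   1.83 -0.54  0.81 -2.72]
flip -100 58.92384179074758 0.015000000000000124 [0.000e+00 5.105e+01 5.892e+01 5.298e+01 4.000e-01 2.000e-02 2.000e-02
 2.000e-02] [-0.36  1.74 -1.25  2.55  0.93  1.98  2.72]
real	0m25.761s
user	0m26.128s
sys	0m0.140s
```

```bash
cat > l.py <<'E'
from h import *
import sys
p=[float(v) for v in sys.argv[1:4]]; fl=int(sys.argv[4])
go(p,lie()@(R.from_euler("z",np.pi).as_matrix() if fl else np.eye(3)))
E
python3 l.py .4204 .1455 .27 0
```

```text
t 7.05 tcp [ 0.5801 -0.0986  0.3121] q [-0.47 -0.05  0.47  2.28  0.82  0.18 -2.49] F [ 0.6 -0.2 -1.7] w 0.042 61.154505014419556
shift [-0.6797 -0.855  -0.4432] turn [ 1.000e-04 -1.340e-01 -3.725e-01]
```

```bash
python3 l.py .4204 .1455 .31 0
```

```text
t 7.05 tcp [ 0.5801 -0.0986  0.3121] q [-0.47 -0.05  0.47  2.28  0.82  0.18 -2.49] F [ 0.6 -0.2 -1.7] w 0.042 61.154505014419556
shift [-0.5666 -0.8547 -0.5564] turn [ 1.000e-04 -1.340e-01 -3.725e-01]
```

Emit:
carry_out --motion '[{"fingers": 1, "tx": -0.567, "ty": -0.855, "tz": -0.556, "wx": 0, "wy": -0.134, "wz": -0.3725}, {"fingers": 1, "tx": -0.567, "ty": -0.855, "tz": -0.556, "wx": 0, "wy": -0.134, "wz": -0.3725}, {"fingers": 1, "tx": -0.567, "ty": -0.855, "tz": -0.556, "wx": 0, "wy": -0.134, "wz": -0.3725}, {"fingers": 1, "tx": -0.567, "ty": -0.855, "tz": -0.556, "wx": 0, "wy": -0.134, "wz": -0.3725}, {"fingers": 1, "tx": -0.567, "ty": -0.855, "tz": -0.556, "wx": 0, "wy": -0.134, "wz": -0.3725}, {"fingers": 1, "tx": -0.567, "ty": -0.855, "tz": -0.556, "wx": 0, "wy": -0.134, "wz": -0.3725}, {"fingers": 1, "tx": -0.567, "ty": -0.855, "tz": -0.556, "wx": 0, "wy": -0.134, "wz": -0.3725}, {"fingers": 1, "tx": -0.567, "ty": -0.855, "tz": -0.556, "wx": 0, "wy": -0.134, "wz": -0.3725}, {"fingers": 1, "tx": -0.567, "ty": -0.855, "tz": -0.556, "wx": 0, "wy": -0.134, "wz": -0.3725}, {"fingers": 1, "tx": -0.567, "ty": -0.855, "tz": -0.556, "wx": 0, "wy": -0.134, "wz": -0.3725}, {"fingers": 1, "tx": -0.567, "ty": -0.855, "tz": -0.556, "wx": 0, "wy": -0.134, "wz": -0.3725}, {"fingers": 1, "tx": -0.567, "ty": -0.855, "tz": -0.556, "wx": 0, "wy": -0.134, "wz": -0.3725}]'

```text
t: 8.55
tcp_pos: [0.4213, 0.1455, 0.3102]
tool_rot: [0.578, 0.739, -0.146, 0.315]
contact_force: [-0.9, -0.3, -1.4]
gripper_width: 0.0421
grasp_force: 61.5
```

```bash
python3 l.py .4204 .1455 .06 0;python3 l.py .4204 .1455 .0185 0
```

```text
t 8.55 tcp [0.4213 0.1455 0.3102] q [-0.95  0.2   0.    1.95  0.62  1.4  -0.95] F [-0.9 -0.3 -1.4] w 0.0421 61.511374711990356
shift [ 0.6345 -0.1515  0.7591] turn [ 0.0001 -0.0124 -0.0348]
t 8.55 tcp [0.4213 0.1455 0.3102] q [-0.95  0.2   0.    1.95  0.62  1.4  -0.95] F [-0.9 -0.3 -1.4] w 0.0421 61.511374711990356
shift [ 0.7396 -0.1761  0.8852] turn [ 0.0001 -0.0124 -0.0348]
```

Emit:
carry_out --motion '[{"fingers": 1, "tx": 0, "ty": 0, "tz": 0, "wx": 0, "wy": -0.0124, "wz": -0.0348}, {"fingers": 1, "tx": 0, "ty": 0, "tz": 0, "wx": 0, "wy": -0.0124, "wz": -0.0348}, {"fingers": 1, "tx": 0.16, "ty": -0.038, "tz": 0.19, "wx": 0, "wy": -0.0124, "wz": -0.0348}, {"fingers": 1, "tx": 0.32, "ty": -0.076, "tz": 0.38, "wx": 0, "wy": -0.0124, "wz": -0.0348}, {"fingers": 1, "tx": 0.48, "ty": -0.115, "tz": 0.57, "wx": 0, "wy": -0.0124, "wz": -0.0348}, {"fingers": 1, "tx": 0.63, "ty": -0.15, "tz": 0.76, "wx": 0, "wy": -0.0124, "wz": -0.0348}, {"fingers": 1, "tx": 0.69, "ty": -0.165, "tz": 0.825, "wx": 0, "wy": -0.0124, "wz": -0.0348}, {"fingers": 1, "tx": 0.715, "ty": -0.171, "tz": 0.856, "wx": 0, "wy": -0.0124, "wz": -0.0348}, {"fingers": 1, "tx": 0.73, "ty": -0.174, "tz": 0.874, "wx": 0, "wy": -0.0124, "wz": -0.0348}, {"fingers": 1, "tx": 0.738, "ty": -0.176, "tz": 0.884, "wx": 0, "wy": -0.0124, "wz": -0.0348}, {"fingers": 1, "tx": 0.738, "ty": -0.176, "tz": 0.884, "wx": 0, "wy": -0.0124, "wz": -0.0348}]'

```text
t: 9.93
tcp_pos: [0.4212, 0.1458, 0.0192]
tool_rot: [0.49, 0.783, -0.2, 0.325]
contact_force: [0.6, 0.9, -1.7]
gripper_width: 0.0418
grasp_force: 61.5
```

```bash
python3 l.py .4204 .1455 .0175 0
```

```text
t 9.93 tcp [0.4212 0.1458 0.0192] q [-0.99  0.73  0.01  2.15  0.86  0.93 -1.3 ] F [ 0.6  0.9 -1.7] w 0.0418 61.46318435668945
shift [ 0.0051 -0.0036  0.0047] turn [ 0.     -0.0003 -0.0011]
```

Emit:
carry_out --motion '[{"fingers": 1, "tx": 0.003, "ty": 0, "tz": 0.003, "wx": 0, "wy": 0, "wz": 0}, {"fingers": 1, "tx": 0.006, "ty": 0, "tz": 0.006, "wx": 0, "wy": 0, "wz": 0}, {"fingers": 0, "tx": 0.006, "ty": 0, "tz": 0.006, "wx": 0, "wy": 0, "wz": 0}, {"fingers": -1, "tx": 0.006, "ty": 0, "tz": 0.006, "wx": 0, "wy": 0, "wz": 0}, {"fingers": -1, "tx": 0.006, "ty": 0, "tz": 0.006, "wx": 0, "wy": 0, "wz": 0}, {"fingers": -1, "tx": 0.006, "ty": 0, "tz": 0.006, "wx": 0, "wy": 0, "wz": 0}, {"fingers": -1, "tx": 0.006, "ty": 0, "tz": 0.006, "wx": 0, "wy": 0, "wz": 0}, {"fingers": -1, "tx": -0.08, "ty": 0, "tz": -0.1, "wx": 0, "wy": 0, "wz": 0}, {"fingers": -1, "tx": -0.2, "ty": 0, "tz": -0.2, "wx": 0, "wy": 0, "wz": 0}, {"fingers": -1, "tx": -0.35, "ty": 0, "tz": -0.35, "wx": 0, "wy": 0, "wz": 0}, {"fingers": -1, "tx": -0.35, "ty": 0, "tz": -0.35, "wx": 0, "wy": 0, "wz": 0}]'

```text
t: 11.3
tcp_pos: [0.4215, 0.146, 0.1451]
tool_rot: [0.491, 0.783, -0.199, 0.325]
contact_force: [0.6, 0.3, -0.8]
gripper_width: 0.0857
grasp_force: 0.0
```

```bash
python3 - <<'E'
from h import *
for nm in("wrist","top","side"):
    p,d,P=cloud(nm); q=P.reshape(-1,3); q=q[~np.isnan(q).any(1)]
    e=q[:,:2]-C0[:2]; u=e@a[:2]; v=e@n[:2]
    m=(q[:,2]>.012)&(q[:,2]<.055)&(abs(u)<.09)&(abs(v)<.045)
    g=q[m]
    if len(g)>100:
        r=cv2.minAreaRect(g[:,:2].astype(np.float32)); print(nm,len(g),r,g[:,2].max(),cv2.boxPoints(r).round(3).tolist())
    if nm=="wrist": cv2.imwrite("pics/c.png",p)
E
python3 l.py .4204 .1455 .14 1
```

```text
wrist 10774 ((0.4314115047454834, 0.12266679108142853), (0.043389394879341125, 0.12420486658811569), 24.95512580871582) 0.046370346096996806 [[0.38600000739097595, 0.17000000178813934], [0.43799999356269836, 0.05700000002980232], [0.47699999809265137, 0.07599999755620956], [0.42500001192092896, 0.18799999356269836]]
top 1271 ((0.4322056472301483, 0.12412812560796738), (0.04334166646003723, 0.12345568090677261), 25.320619583129883) 0.04807624753528872 [[0.38600000739097595, 0.17100000381469727], [0.4390000104904175, 0.05900000035762787], [0.4779999852180481, 0.07800000160932541], [0.42500001192092896, 0.1889999955892563]]
t 11.45 tcp [0.4204 0.145  0.1421] q [-0.97  0.49 -0.02  2.12  0.75  1.13 -1.08] F [ 1.   0.  -0.1] w 0.0854 0.0
shift [0.0071 0.0007 0.0046] turn [-3.000e-04  2.000e-04  4.991e-01]
```

View pics/c.png

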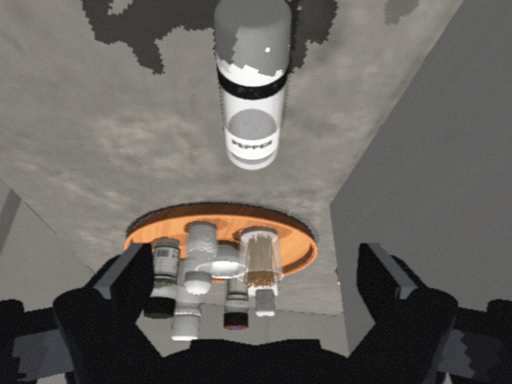

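The wrist view shows the grinder back on the worktop, at about (253,80) and undisturbed. I flip the grip half a turn. First I plan from the actual joints.

```bash
sed -i 's/^ang=np.radians(26.3)/ang=np.radians(25.4)/; s/C0=A(\[.431,.1237,.022\])/C0=A([.4317,.1236,.022])/' h.py
cat > s3.py <<'E'
from srch import *
q0=get_obs()["q"].copy(); q0[6]+=np.pi
for tl in (42,48):
  L=lie(tl)@F; g=.095
  for h in(-50,-42,-35):
    G=B0+g*a; V=up(h,tl)@F; o=V[:,2]*.007
    q,E0,M0=chain(q0,G+[0,0,.1]+L[:,2]*.007,L,3); qg,E1,M1=chain(q,G+L[:,2]*.007,L,3); q,E2,M2=chain(qg,G+[0,0,.26]+L[:,2]*.007,L,4)
    for mid in (A([.46,.02,.31]),A([.54,-.08,.31])):
        q1,E3,M3=chain(q,mid+o,V,10); q2,E4,M4=chain(q1,S+[0,0,g+.2]+o,V,4); q3,E5,M5=chain(q2,S+[0,0,g]+o,V,6)
        print(tl,h,mid,np.round([E0,E1,E2,E3,E4,E5],2),np.round([M0,M1,M2,M3,M4,M5],2),q1.round(2),q2.round(2),q3.round(2))
E
python3 s3.py
```

```text
42 -50 [0.46 0.02 0.31] [0. 0. 0. 0. 0. 0.] [0.45 0.42 0.42 0.34 0.34 0.32] [-0.97  0.07  0.19  2.23  0.93  1.15 -0.62] [-0.54  0.23  0.47  2.1   1.13  0.63 -0.29] [-0.4   0.61  0.33  2.25  1.87  0.53 -1.25]
42 -50 [ 0.54 -0.08  0.31] [0. 0. 0. 0. 0. 0.] [0.45 0.42 0.42 0.37 0.39 0.32] [-0.77  0.11  0.35  2.2   1.06  0.91 -0.45] [-0.54  0.23  0.47  2.1   1.12  0.63 -0.28] [-0.4   0.61  0.34  2.25  1.87  0.53 -1.25]
42 -42 [0.46 0.02 0.31] [0. 0. 0. 0. 0. 0.] [0.45 0.42 0.42 0.28 0.28 0.27] [-0.92  0.02  0.12  2.29  1.    1.08 -0.57] [-0.48  0.18  0.45  2.15  1.24  0.51 -0.26] [-0.23  0.58  0.17  2.3   2.12  0.6  -1.32]
42 -42 [ 0.54 -0.08  0.31] [0. 0. 0. 0. 0. 0.] [0.45 0.42 0.42 0.31 0.33 0.27] [-0.71  0.05  0.31  2.26  1.15  0.81 -0.4 ] [-0.49  0.18  0.45  2.15  1.24  0.51 -0.25] [-0.23  0.58  0.17  2.3   2.13  0.59 -1.33]
42 -35 [0.46 0.02 0.31] [0. 0. 0. 0. 0. 0.] [0.45 0.42 0.42 0.23 0.23 0.24] [-0.86 -0.04  0.07  2.34  1.06  1.   -0.52] [-0.43  0.15  0.44  2.19  1.34  0.4  -0.23] [-0.07  0.56  0.04  2.33  2.32  0.64 -1.35]
42 -35 [ 0.54 -0.08  0.31] [0. 0. 0. 0. 0. 0.] [0.45 0
[... 713 characters left out ...]
1  2.08  0.89  0.5   0.12] [-0.26  0.54  0.28  2.25  2.    0.4  -1.16]
48 -42 [ 0.54 -0.08  0.31] [0. 0. 0. 0. 0. 0.] [0.46 0.45 0.46 0.37 0.38 0.13] [-0.74  0.03  0.4   2.2   0.97  0.78 -0.17] [-0.5   0.18  0.52  2.08  0.89  0.5   0.12] [-0.26  0.54  0.28  2.25  2.    0.4  -1.16]
48 -35 [0.46 0.02 0.31] [0. 0. 0. 0. 0. 0.] [0.46 0.45 0.46 0.28 0.28 0.1 ] [-0.88 -0.07  0.16  2.29  0.93  0.96 -0.33] [-0.43  0.15  0.49  2.11  0.88  0.4   0.25] [-0.07  0.52  0.09  2.27  2.19  0.44 -1.17]
48 -35 [ 0.54 -0.08  0.31] [0. 0. 0. 0. 0. 0.] [0.46 0.45 0.46 0.33 0.28 0.09] [-0.68 -0.01  0.37  2.24  1.    0.68 -0.08] [-0.44  0.15  0.5   2.11  0.88  0.4   0.26] [-0.07  0.52  0.09  2.27  2.2   0.44 -1.18]
```

Emit:
carry_out --motion '[{"fingers": -1, "tx": 0, "ty": 0, "tz": -0.1, "wx": 0, "wy": 0, "wz": -0.35}, {"fingers": -1, "tx": 0, "ty": 0, "tz": -0.1, "wx": 0, "wy": 0, "wz": -0.35}, {"fingers": -1, "tx": 0, "ty": 0, "tz": -0.1, "wx": 0, "wy": 0, "wz": -0.35}, {"fingers": -1, "tx": 0, "ty": 0, "tz": -0.1, "wx": 0, "wy": 0, "wz": -0.35}, {"fingers": -1, "tx": 0, "ty": 0, "tz": -0.1, "wx": 0, "wy": 0, "wz": -0.35}, {"fingers": -1, "tx": 0, "ty": 0, "tz": -0.1, "wx": 0, "wy": 0, "wz": -0.35}, {"fingers": -1, "tx": 0, "ty": 0, "tz": -0.1, "wx": 0, "wy": 0, "wz": -0.35}, {"fingers": -1, "tx": 0, "ty": 0, "tz": -0.1, "wx": 0, "wy": 0, "wz": -0.35}, {"fingers": -1, "tx": 0, "ty": 0, "tz": -0.1, "wx": 0, "wy": 0, "wz": -0.35}, {"fingers": -1, "tx": 0, "ty": 0, "tz": -0.1, "wx": 0, "wy": 0, "wz": -0.35}, {"fingers": -1, "tx": 0, "ty": 0, "tz": -0.1, "wx": 0, "wy": 0, "wz": -0.35}, {"fingers": -1, "tx": 0, "ty": 0, "tz": -0.1, "wx": 0, "wy": 0, "wz": -0.35}]'

```text
t: 12.95
tcp_pos: [0.4124, 0.1605, 0.1588]
tool_rot: [-0.478, 0.791, -0.381, -0.034]
contact_force: [1.0, 0.1, -0.1]
gripper_width: 0.0857
grasp_force: 0.0
```

```bash
cat > g2.py <<'E'
from h import *
F=R.from_euler("z",np.pi).as_matrix(); L=lie(42)@F; G=B0+.095*a; p=G+L[:,2]*.007
print(p)
go(p+[0,0,.12],L); go(p,L)
E
python3 g2.py
```

```text
[0.41955424 0.14917892 0.01679799]
t 12.95 tcp [0.4124 0.1605 0.1588] q [-0.71  0.51 -0.4   2.06  0.81  1.32  1.03] F [ 1.   0.1 -0.1] w 0.0857 0.0
shift [-0.019   0.0162  0.1   ] turn [-0.0051 -0.007  -0.1479]
t 12.95 tcp [0.4124 0.1605 0.1588] q [-0.71  0.51 -0.4   2.06  0.81  1.32  1.03] F [ 1.   0.1 -0.1] w 0.0857 0.0
shift [-0.2196  0.2898  0.4395] turn [-0.0051 -0.007  -0.1479]
```

Emit:
carry_out --motion '[{"fingers": -1, "tx": -0.019, "ty": 0.016, "tz": 0.1, "wx": -0.005, "wy": -0.007, "wz": -0.148}, {"fingers": -1, "tx": -0.019, "ty": 0.016, "tz": 0.1, "wx": -0.005, "wy": -0.007, "wz": -0.148}, {"fingers": -1, "tx": -0.019, "ty": 0.016, "tz": 0.1, "wx": -0.005, "wy": -0.007, "wz": -0.148}, {"fingers": -1, "tx": -0.019, "ty": 0.016, "tz": 0.1, "wx": -0.005, "wy": -0.007, "wz": -0.148}, {"fingers": -1, "tx": -0.019, "ty": 0.016, "tz": 0.1, "wx": -0.005, "wy": -0.007, "wz": -0.148}, {"fingers": -1, "tx": -0.019, "ty": 0.016, "tz": 0.1, "wx": -0.005, "wy": -0.007, "wz": -0.148}, {"fingers": -1, "tx": -0.019, "ty": 0.016, "tz": 0.1, "wx": -0.005, "wy": -0.007, "wz": -0.148}, {"fingers": -1, "tx": -0.019, "ty": 0.016, "tz": 0.1, "wx": -0.005, "wy": -0.007, "wz": -0.148}]'

```text
t: 13.95
tcp_pos: [0.4199, 0.1497, 0.1379]
tool_rot: [0.787, -0.502, 0.304, 0.189]
contact_force: [1.2, 0.2, -0.6]
gripper_width: 0.0853
grasp_force: 0.0
```

```bash
python3 g2.py
```

```text
[0.41955424 0.14917892 0.01679799]
t 13.95 tcp [0.4199 0.1497 0.1379] q [-0.55  0.54 -0.55  2.08  0.87  1.3   1.92] F [ 1.2  0.2 -0.6] w 0.0853 0.0
shift [-0.0021  0.0023  0.0039] turn [-0.0004  0.     -0.0013]
t 13.95 tcp [0.4199 0.1497 0.1379] q [-0.55  0.54 -0.55  2.08  0.87  1.3   1.92] F [ 1.2  0.2 -0.6] w 0.0853 0.0
shift [-0.3232  0.0058  0.3607] turn [-0.0004  0.     -0.0013]
```

Emit:
carry_out --motion '[{"fingers": -1, "tx": -0.16, "ty": 0.004, "tz": 0.18, "wx": 0, "wy": 0, "wz": -0.001}, {"fingers": -1, "tx": -0.27, "ty": 0.006, "tz": 0.3, "wx": 0, "wy": 0, "wz": -0.001}, {"fingers": -1, "tx": -0.323, "ty": 0.006, "tz": 0.36, "wx": 0, "wy": 0, "wz": -0.001}, {"fingers": -1, "tx": -0.323, "ty": 0.006, "tz": 0.36, "wx": 0, "wy": 0, "wz": -0.001}, {"fingers": 1, "tx": -0.323, "ty": 0.006, "tz": 0.36, "wx": 0, "wy": 0, "wz": -0.001}, {"fingers": 1, "tx": -0.323, "ty": 0.006, "tz": 0.36, "wx": 0, "wy": 0, "wz": -0.001}, {"fingers": 1, "tx": -0.323, "ty": 0.006, "tz": 0.36, "wx": 0, "wy": 0, "wz": -0.001}, {"fingers": 1, "tx": -0.323, "ty": 0.006, "tz": 0.36, "wx": 0, "wy": 0, "wz": -0.001}, {"fingers": 1, "tx": -0.323, "ty": 0.006, "tz": 0.36, "wx": 0, "wy": 0, "wz": -0.001}, {"fingers": 1, "tx": -0.323, "ty": 0.006, "tz": 0.36, "wx": 0, "wy": 0, "wz": -0.001}, {"fingers": 1, "tx": -0.323, "ty": 0.006, "tz": 0.36, "wx": 0, "wy": 0, "wz": -0.001}, {"fingers": 1, "tx": -0.323, "ty": 0.006, "tz": 0.36, "wx": 0, "wy": 0, "wz": -0.001}]'

```text
t: 15.45
tcp_pos: [0.4199, 0.1496, 0.0184]
tool_rot: [0.789, -0.499, 0.304, 0.19]
contact_force: [-0.5, 1.4, 6.0]
gripper_width: 0.042
grasp_force: 59.9
```

```bash
python3 g2.py; cat > s4.py <<'E'
from srch import *
import sys
q0=get_obs()["q"]; tl=42; g=.095; L=lie(tl)@F; G=B0+g*a
q,E2,M2=chain(q0,G+[0,0,.26]+L[:,2]*.007,L,4)
for h in(-65,-55,-48,-40):
    V=up(h,tl)@F; o=V[:,2]*.007
    for mid in (A([.46,.02,.31]),A([.54,-.08,.31])):
        q1,E3,M3=chain(q,mid+o,V,10); q2,E4,M4=chain(q1,S+[0,0,g+.2]+o,V,4); q3,E5,M5=chain(q2,S+[0,0,g]+o,V,6)
        print(h,mid,np.round([E2,E3,E4,E5],2),np.round([M2,M3,M4,M5],2),q1.round(2),q2.round(2),q3.round(2))
E
python3 s4.py
```

```text
[0.41955424 0.14917892 0.01679799]
t 15.45 tcp [0.4199 0.1496 0.0184] q [-0.61  0.76 -0.48  2.13  1.03  1.17  1.69] F [-0.5  1.4  6. ] w 0.042 59.91017997264862
shift [ 3.175e-01 -1.000e-04 -3.516e-01] turn [-0.0007  0.     -0.0002]
t 15.45 tcp [0.4199 0.1496 0.0184] q [-0.61  0.76 -0.48  2.13  1.03  1.17  1.69] F [-0.5  1.4  6. ] w 0.042 59.91017997264862
shift [-0.0036  0.0019  0.0051] turn [-0.0007  0.     -0.0002]
-65 [0.46 0.02 0.31] [ 0.   46.7  58.07 52.65] [0.47 0.02 0.02 0.02] [-0.86  1.82 -1.25  2.55  0.66  1.98  2.72] [-0.74  1.84 -1.25  2.55  0.6   1.98  2.72] [-0.78  1.94 -1.25  2.55  0.76  1.98  2.72]
-65 [ 0.54 -0.08  0.31] [ 0.   51.41 58.07 52.65] [0.47 0.02 0.02 0.02] [-0.8   1.83 -1.25  2.55  0.62  1.98  2.72] [-0.74  1.84 -1.25  2.55  0.6   1.98  2.72] [-0.78  1.94 -1.25  2.55  0.76  1.98  2.72]
-55 [0.46 0.02 0.31] [0. 0. 0. 0.] [0.47 0.43 0.43 0.4 ] [-0.54  0.15 -0.27  2.14  0.92  1.26 -0.69] [-0.16  0.26 -0.02  2.01  1.15  0.84 -0.38] [-0.17  0.61 -0.    2.17  1.66  0.74 -1.08]
-55 [ 0.54 -0.08  0.31] [0. 0. 0. 0.] [0.47 0.46 0.48 0.4 ] [-0.33  0.18 -0.16  2.11
[... 169 characters left out ...]
49  0.1  -0.33  2.2   0.97  1.18 -0.64] [-0.11  0.23 -0.04  2.07  1.23  0.72 -0.33] [-0.08  0.59 -0.07  2.23  1.85  0.74 -1.13]
-48 [ 0.54 -0.08  0.31] [0. 0. 0. 0.] [0.47 0.41 0.42 0.34] [-0.28  0.13 -0.19  2.16  1.12  0.95 -0.47] [-0.09  0.23 -0.05  2.07  1.23  0.73 -0.34] [-0.07  0.59 -0.09  2.23  1.85  0.74 -1.13]
-40 [0.46 0.02 0.31] [0. 0. 0. 0.] [0.47 0.31 0.31 0.29] [-0.42  0.05 -0.38  2.26  1.03  1.07 -0.57] [-0.04  0.19 -0.05  2.12  1.32  0.58 -0.28] [ 0.04  0.58 -0.17  2.28  2.07  0.74 -1.17]
-40 [ 0.54 -0.08  0.31] [0. 0. 0. 0.] [0.47 0.35 0.37 0.29] [-0.21  0.08 -0.21  2.22  1.19  0.82 -0.4 ] [-0.03  0.19 -0.06  2.12  1.32  0.59 -0.28] [ 0.05  0.58 -0.18  2.28  2.07  0.74 -1.16]
```

Emit:
carry_out --motion '[{"fingers": 1, "tx": 0.05, "ty": 0, "tz": -0.056, "wx": 0, "wy": 0, "wz": 0}, {"fingers": 1, "tx": 0.15, "ty": 0, "tz": -0.168, "wx": 0, "wy": 0, "wz": 0}, {"fingers": 1, "tx": 0.3, "ty": 0, "tz": -0.336, "wx": 0, "wy": 0, "wz": 0}, {"fingers": 1, "tx": 0.45, "ty": 0, "tz": -0.5, "wx": 0, "wy": 0, "wz": 0}, {"fingers": 1, "tx": 0.6, "ty": 0, "tz": -0.67, "wx": 0, "wy": 0, "wz": 0}, {"fingers": 1, "tx": 0.7, "ty": 0, "tz": -0.78, "wx": 0, "wy": 0, "wz": 0}, {"fingers": 1, "tx": 0.72, "ty": 0, "tz": -0.8, "wx": 0, "wy": 0, "wz": 0}, {"fingers": 1, "tx": 0.72, "ty": 0, "tz": -0.8, "wx": 0, "wy": 0, "wz": 0}]'

```text
t: 16.45
tcp_pos: [0.4186, 0.1486, 0.2867]
tool_rot: [0.789, -0.499, 0.304, 0.19]
contact_force: [0.3, -0.0, -1.8]
gripper_width: 0.0422
grasp_force: 60.9
```

```bash
cat > f2.py <<'E'
from h import *
import sys
F=R.from_euler("z",np.pi).as_matrix()
h=float(sys.argv[1]); p=[float(v) for v in sys.argv[2:5]]
go(p,up(h,42)@F)
E
python3 f2.py -50 .5 -.02 .31; python3 f2.py -40 .5 -.02 .31
```

```text
t 16.45 tcp [0.4186 0.1486 0.2867] q [-0.49  0.31 -0.59  1.93  0.73  1.51  2.22] F [ 0.3 -0.  -1.8] w 0.0422 60.856343507766724
shift [ 0.6192 -0.0039  0.4313] turn [ 0.0246 -0.0417  0.4687]
t 16.45 tcp [0.4186 0.1486 0.2867] q [-0.49  0.31 -0.59  1.93  0.73  1.51  2.22] F [ 0.3 -0.  -1.8] w 0.0422 60.856343507766724
shift [ 0.6192 -0.0039  0.4313] turn [ 0.0234 -0.0681  0.4459]
```

Emit:
carry_out --motion '[{"fingers": 1, "tx": 0.62, "ty": 0, "tz": 0.43, "wx": 0.025, "wy": -0.042, "wz": 0.469}, {"fingers": 1, "tx": 0.62, "ty": 0, "tz": 0.43, "wx": 0.025, "wy": -0.042, "wz": 0.469}, {"fingers": 1, "tx": 0.62, "ty": 0, "tz": 0.43, "wx": 0.025, "wy": -0.042, "wz": 0.469}, {"fingers": 1, "tx": 0.62, "ty": 0, "tz": 0.43, "wx": 0.025, "wy": -0.042, "wz": 0.469}, {"fingers": 1, "tx": 0.62, "ty": 0, "tz": 0.43, "wx": 0.025, "wy": -0.042, "wz": 0.469}, {"fingers": 1, "tx": 0.62, "ty": 0, "tz": 0.43, "wx": 0.025, "wy": -0.042, "wz": 0.469}, {"fingers": 1, "tx": 0.62, "ty": 0, "tz": 0.43, "wx": 0.025, "wy": -0.042, "wz": 0.469}, {"fingers": 1, "tx": 0.62, "ty": 0, "tz": 0.43, "wx": 0.025, "wy": -0.042, "wz": 0.469}, {"fingers": 1, "tx": 0.62, "ty": 0, "tz": 0.43, "wx": 0.025, "wy": -0.042, "wz": 0.469}, {"fingers": 1, "tx": 0.62, "ty": 0, "tz": 0.43, "wx": 0.025, "wy": -0.042, "wz": 0.469}, {"fingers": 1, "tx": 0.62, "ty": 0, "tz": 0.43, "wx": 0.025, "wy": -0.042, "wz": 0.469}, {"fingers": 1, "tx": 0.62, "ty": 0, "tz": 0.43, "wx": 0.025, "wy": -0.042, "wz": 0.469}]'

```text
t: 17.95
tcp_pos: [0.4986, -0.0205, 0.3082]
tool_rot: [0.076, 0.924, -0.262, 0.268]
contact_force: [-0.1, 0.1, -0.9]
gripper_width: 0.0421
grasp_force: 60.8
```

```bash
python3 f2.py -50 .5 -.02 .31; python3 f2.py -50 .58 -.1 .33
```

```text
t 17.95 tcp [ 0.4986 -0.0205  0.3082] q [-0.28  0.08 -0.34  2.15  0.95  1.07  0.24] F [-0.1  0.1 -0.9] w 0.0421 60.84314703941345
shift [-0.0085  0.0001 -0.0035] turn [ 0.0057 -0.0101  0.112 ]
t 17.95 tcp [ 0.4986 -0.0205  0.3082] q [-0.28  0.08 -0.34  2.15  0.95  1.07  0.24] F [-0.1  0.1 -0.9] w 0.0421 60.84314703941345
shift [-0.3217 -0.2182  0.2524] turn [ 0.0057 -0.0101  0.112 ]
```

Emit:
carry_out --motion '[{"fingers": 1, "tx": -0.32, "ty": -0.22, "tz": 0.25, "wx": 0.0057, "wy": -0.0101, "wz": 0.112}, {"fingers": 1, "tx": -0.32, "ty": -0.22, "tz": 0.25, "wx": 0.0057, "wy": -0.0101, "wz": 0.112}, {"fingers": 1, "tx": -0.32, "ty": -0.22, "tz": 0.25, "wx": 0.0057, "wy": -0.0101, "wz": 0.112}, {"fingers": 1, "tx": -0.32, "ty": -0.22, "tz": 0.25, "wx": 0.0057, "wy": -0.0101, "wz": 0.112}, {"fingers": 1, "tx": -0.32, "ty": -0.22, "tz": 0.25, "wx": 0.0057, "wy": -0.0101, "wz": 0.112}, {"fingers": 1, "tx": -0.32, "ty": -0.22, "tz": 0.25, "wx": 0.0057, "wy": -0.0101, "wz": 0.112}, {"fingers": 1, "tx": -0.32, "ty": -0.22, "tz": 0.25, "wx": 0.0057, "wy": -0.0101, "wz": 0.112}]'

```text
t: 18.82
tcp_pos: [0.5804, -0.0993, 0.332]
tool_rot: [0.383, 0.829, -0.172, 0.369]
contact_force: [-0.3, -0.6, -0.8]
gripper_width: 0.042
grasp_force: 61.0
```

```bash
cat > m.py <<'E'
from h import *
import sys
# measure held grinder tilt/position from side+top clouds, near expected axis
o=get_obs(); T=R.from_quat(o["tool_rot"]).as_matrix(); ax=o["tcp_pos"]-T[:,2]*.007
print("axis est",ax.round(4))
for nm in("side","top"):
    p,d,P=cloud(nm); q=P.reshape(-1,3); ok=~np.isnan(q).any(1)
    cv2.imwrite(f"pics/{sys.argv[1]}_{nm}.png",p)
    m=ok&(np.hypot(q[:,0]-ax[0],q[:,1]-ax[1])<.035)&(q[:,2]<ax[2]-.028)&(q[:,2]>ax[2]-.105)
    g=q[m]; print(nm,m.sum())
    if m.sum()<150: continue
    from scipy.optimize import least_squares
    def f(v):
        c=A([v[0],v[1],ax[2]-.06]); u=A([v[2],v[3],1]); u/=np.linalg.norm(u)
        w=g-c; return np.linalg.norm(w-np.outer(w@u,u),axis=1)-.022
    r=least_squares(f,[ax[0],ax[1],0,0],loss="soft_l1",f_scale=.002)
    print("centre",r.x[:2].round(4),"tilt",r.x[2:].round(3),"rms",np.sqrt(np.mean(r.fun**2)).round(4),"zmin",g[:,2].min().round(3))
E
python3 f2.py -50 .58 -.1 .33; python3 m.py d; python3 - <<'E'
import cv2,numpy as np
p=[cv2.imread(f"pics/d_{n}.png") for n in("side","top")]
cv2.imwrite("pics/d.png",cv2.resize(np.hstack(p),(800,300)))
E
```

```text
t 18.82 tcp [ 0.5804 -0.0993  0.332 ] q [-0.2   0.15 -0.2   2.06  1.08  0.97 -0.35] F [-0.3 -0.6 -0.8] w 0.042 60.959107875823975
shift [ 0.0051 -0.003   0.0064] turn [0.0003 0.0001 0.001 ]
axis est [ 0.577  -0.0953  0.3367]
side 752
centre [ 0.5792 -0.0977] tilt [-0.011  0.003] rms 0.0011 zmin 0.242
top 16
```

View pics/d.png

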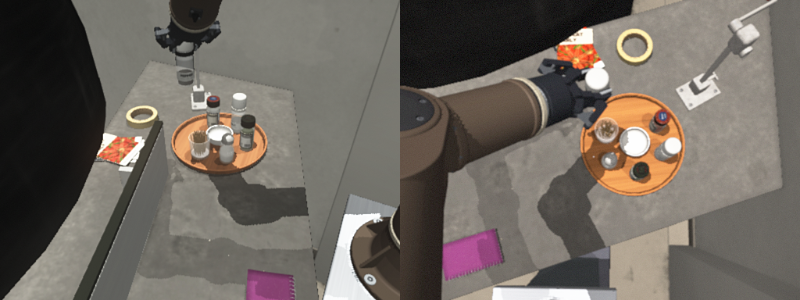

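Both views show the grinder hanging upright, tilted about 0.6°, with all six neighbours unmoved. Next I go over the free place.

```bash
python3 f2.py -50 .6202 -.1886 .332; python3 f2.py -50 .6202 -.1886 .12
```

```text
t 18.93 tcp [ 0.5805 -0.0993  0.3323] q [-0.2   0.14 -0.2   2.06  1.08  0.97 -0.35] F [-0.2  0.1 -1.8] w 0.0422 60.95925807952881
shift [-0.2498 -0.1097  0.2802] turn [0.0004 0.0002 0.0008]
t 18.93 tcp [ 0.5805 -0.0993  0.3323] q [-0.2   0.14 -0.2   2.06  1.08  0.97 -0.35] F [-0.2  0.1 -1.8] w 0.0422 60.95925807952881
shift [ 0.381 -0.108  0.847] turn [0.0004 0.0002 0.0008]
```

Emit:
carry_out --motion '[{"fingers": 1, "tx": -0.125, "ty": -0.055, "tz": 0.14, "wx": 0, "wy": 0, "wz": 0.001}, {"fingers": 1, "tx": -0.25, "ty": -0.11, "tz": 0.28, "wx": 0, "wy": 0, "wz": 0.001}, {"fingers": 1, "tx": -0.25, "ty": -0.11, "tz": 0.28, "wx": 0, "wy": 0, "wz": 0.001}, {"fingers": 1, "tx": -0.25, "ty": -0.11, "tz": 0.28, "wx": 0, "wy": 0, "wz": 0.001}, {"fingers": 1, "tx": -0.17, "ty": -0.11, "tz": 0.35, "wx": 0, "wy": 0, "wz": 0.001}, {"fingers": 1, "tx": -0.1, "ty": -0.11, "tz": 0.415, "wx": 0, "wy": 0, "wz": 0.001}, {"fingers": 1, "tx": -0.1, "ty": -0.11, "tz": 0.415, "wx": 0, "wy": 0, "wz": 0.001}]'

```text
t: 19.8
tcp_pos: [0.6195, -0.1872, 0.2799]
tool_rot: [0.385, 0.829, -0.171, 0.369]
contact_force: [0.2, -0.4, -0.5]
gripper_width: 0.0423
grasp_force: 61.1
```

```bash
python3 m.py e;  python3 f2.py -50 .6202 -.1886 .12
```

```text
axis est [ 0.6161 -0.1833  0.2846]
side 576
centre [ 0.6184 -0.1855] tilt [-0.012  0.   ] rms 0.0011 zmin 0.19
top 37
t 19.9 tcp [ 0.6205 -0.1877  0.2823] q [-0.07  0.25 -0.09  2.08  1.25  0.76 -0.4 ] F [ 0.9 -0.3 -1.8] w 0.0421 61.11945390701294
shift [ 0.4817 -0.0056  0.4352] turn [ 0.0006  0.0002 -0.0002]
```

Emit:
carry_out --motion '[{"fingers": 1, "tx": 0.08, "ty": -0.001, "tz": 0.072, "wx": 0, "wy": 0, "wz": 0}, {"fingers": 1, "tx": 0.16, "ty": -0.002, "tz": 0.145, "wx": 0, "wy": 0, "wz": 0}, {"fingers": 1, "tx": 0.24, "ty": -0.003, "tz": 0.217, "wx": 0, "wy": 0, "wz": 0}, {"fingers": 1, "tx": 0.32, "ty": -0.004, "tz": 0.289, "wx": 0, "wy": 0, "wz": 0}, {"fingers": 1, "tx": 0.4, "ty": -0.005, "tz": 0.361, "wx": 0, "wy": 0, "wz": 0}, {"fingers": 1, "tx": 0.46, "ty": -0.006, "tz": 0.415, "wx": 0, "wy": 0, "wz": 0}, {"fingers": 1, "tx": 0.482, "ty": -0.006, "tz": 0.435, "wx": 0, "wy": 0, "wz": 0}, {"fingers": 1, "tx": 0.482, "ty": -0.006, "tz": 0.435, "wx": 0, "wy": 0, "wz": 0}]'

```text
t: 20.9
tcp_pos: [0.6202, -0.1894, 0.1199]
tool_rot: [0.386, 0.827, -0.171, 0.37]
contact_force: [-0.5, -0.6, -0.8]
gripper_width: 0.042
grasp_force: 61.1
```

```bash
python3 m.py f;  python3 f2.py -50 .6202 -.1886 .0975; python3 - <<'E'
import cv2,numpy as np
p=[cv2.imread(f"pics/f_{n}.png") for n in("side","top")]
c=[cv2.resize(p[0][40:240,180:380],(400,400)),cv2.resize(p[1][90:290,200:400],(400,400))]
cv2.imwrite("pics/f.png",np.hstack(c))
E
```

```text
axis est [ 0.6168 -0.1854  0.1246]
side 376
centre [ 0.6196 -0.1879] tilt [-0.013 -0.   ] rms 0.0012 zmin 0.032
top 3
t 21.0 tcp [ 0.6204 -0.1896  0.1206] q [-0.09  0.53 -0.08  2.21  1.73  0.73 -1.03] F [-0.1  0.5 -0.5] w 0.0419 61.11948609352112
shift [0.0711 0.0016 0.0591] turn [ 0.0005  0.0004 -0.0006]
```

View pics/f.png

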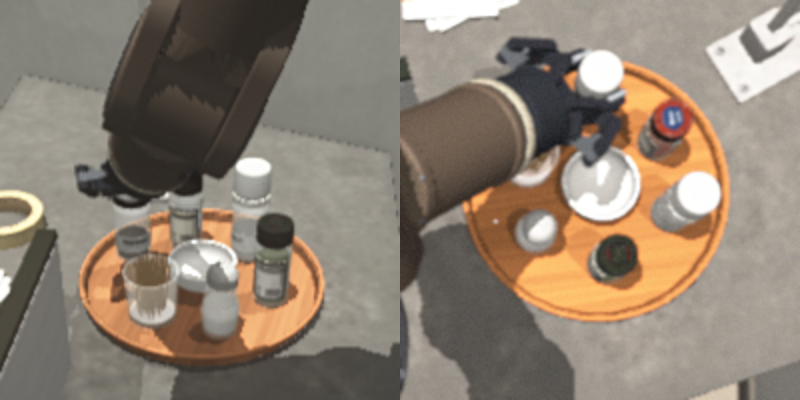

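The grinder hangs over the free place, at (133,225) in the side half, with clear room around it. I lower it slowly.

Emit:
carry_out --motion '[{"fingers": 1, "tx": 0.018, "ty": 0, "tz": 0.015, "wx": 0, "wy": 0, "wz": 0}, {"fingers": 1, "tx": 0.036, "ty": 0, "tz": 0.03, "wx": 0, "wy": 0, "wz": 0}, {"fingers": 1, "tx": 0.052, "ty": 0, "tz": 0.044, "wx": 0, "wy": 0, "wz": 0}, {"fingers": 1, "tx": 0.062, "ty": 0, "tz": 0.052, "wx": 0, "wy": 0, "wz": 0}, {"fingers": 1, "tx": 0.068, "ty": 0, "tz": 0.057, "wx": 0, "wy": 0, "wz": 0}, {"fingers": 1, "tx": 0.068, "ty": 0, "tz": 0.057, "wx": 0, "wy": 0, "wz": 0}]'

```text
t: 21.75
tcp_pos: [0.6191, -0.189, 0.097]
tool_rot: [0.387, 0.828, -0.171, 0.37]
contact_force: [-0.5, 0.3, -1.4]
gripper_width: 0.0419
grasp_force: 61.1
```

Emit:
carry_out --motion '[{"fingers": 1, "tx": 0.0015, "ty": 0, "tz": 0.0013, "wx": 0, "wy": 0, "wz": 0}, {"fingers": 1, "tx": 0.003, "ty": 0, "tz": 0.0026, "wx": 0, "wy": 0, "wz": 0}, {"fingers": 1, "tx": 0.0045, "ty": 0, "tz": 0.004, "wx": 0, "wy": 0, "wz": 0}, {"fingers": 1, "tx": 0.006, "ty": 0, "tz": 0.0053, "wx": 0, "wy": 0, "wz": 0}, {"fingers": 1, "tx": 0.006, "ty": 0, "tz": 0.0053, "wx": 0, "wy": 0, "wz": 0}]'

```text
t: 22.38
tcp_pos: [0.6197, -0.1894, 0.0962]
tool_rot: [0.387, 0.827, -0.171, 0.371]
contact_force: [-1.8, 0.9, 6.4]
gripper_width: 0.0422
grasp_force: 61.5
```

Emit:
carry_out --motion '[{"fingers": 1, "tx": 0, "ty": 0, "tz": 0, "wx": 0, "wy": 0, "wz": 0}, {"fingers": 1, "tx": 0, "ty": 0, "tz": 0, "wx": 0, "wy": 0, "wz": 0}, {"fingers": -0.2, "tx": 0, "ty": 0, "tz": 0, "wx": 0, "wy": 0, "wz": 0}, {"fingers": -0.45, "tx": 0, "ty": 0, "tz": 0, "wx": 0, "wy": 0, "wz": 0}, {"fingers": -0.45, "tx": 0, "ty": 0, "tz": 0, "wx": 0, "wy": 0, "wz": 0}, {"fingers": -0.45, "tx": 0, "ty": 0, "tz": 0, "wx": 0, "wy": 0, "wz": 0}]'

```text
t: 23.12
tcp_pos: [0.6191, -0.1889, 0.095]
tool_rot: [0.387, 0.828, -0.171, 0.37]
contact_force: [-0.1, 0.1, 0.4]
gripper_width: 0.0622
grasp_force: 0.0
```

```bash
python3 m.py k; python3 f2.py -50 .6202 -.1886 .0975; python3 - <<'E'
import cv2,numpy as np
p=[cv2.imread(f"pics/k_{n}.png") for n in("side","top")]
c=[cv2.resize(p[0][40:240,180:380],(400,400)),cv2.resize(p[1][90:290,200:400],(400,400))]
cv2.imwrite("pics/k.png",np.hstack(c))
E
```

```text
axis est [ 0.6158 -0.1849  0.0997]
side 301
centre [ 0.6193 -0.1875] tilt [-0.107 -0.087] rms 0.0027 zmin 0.003
top 43
t 23.23 tcp [ 0.6192 -0.1889  0.0951] q [-0.09  0.58 -0.08  2.23  1.8   0.75 -1.11] F [-0.4 -0.4  0.4] w 0.0621 0.0
shift [-0.0082  0.004  -0.0053] turn [ 0.0004  0.0002 -0.0004]
```

View pics/k.png

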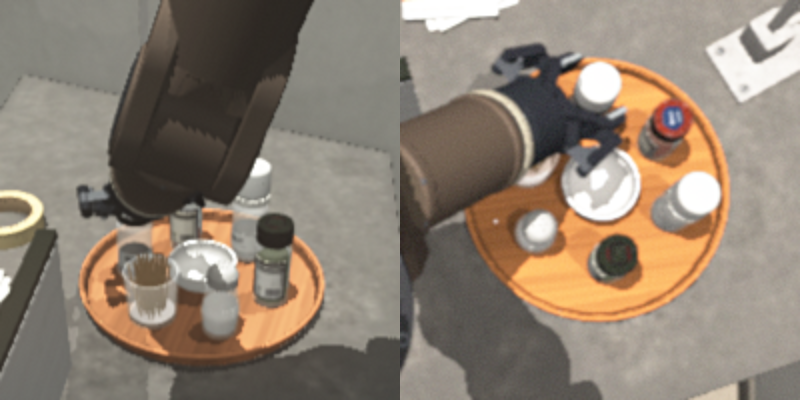

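The grinder stands in its place, at (135,245) in the side half, and the fingers are open to 62 mm. I retract along the tool axis.

Emit:
carry_out --motion '[{"fingers": -0.45, "tx": 0, "ty": 0, "tz": -0.05, "wx": 0, "wy": 0, "wz": 0}, {"fingers": -0.45, "tx": 0, "ty": 0, "tz": -0.12, "wx": 0, "wy": 0, "wz": 0}, {"fingers": -0.45, "tx": 0, "ty": 0, "tz": -0.2, "wx": 0, "wy": 0, "wz": 0}, {"fingers": -0.45, "tx": 0, "ty": 0, "tz": -0.3, "wx": 0, "wy": 0, "wz": 0}, {"fingers": -0.45, "tx": -0.1, "ty": 0, "tz": -0.5, "wx": 0, "wy": 0, "wz": 0}, {"fingers": -0.45, "tx": -0.3, "ty": 0, "tz": -0.7, "wx": 0, "wy": 0, "wz": 0}, {"fingers": -0.45, "tx": -0.4, "ty": 0, "tz": -0.9, "wx": 0, "wy": 0, "wz": 0}, {"fingers": -0.45, "tx": -0.4, "ty": 0, "tz": -0.9, "wx": 0, "wy": 0, "wz": 0}, {"fingers": -0.45, "tx": -0.4, "ty": 0, "tz": -0.9, "wx": 0, "wy": 0, "wz": 0}]'

```text
t: 24.35
tcp_pos: [0.5534, -0.1122, 0.32]
tool_rot: [0.387, 0.827, -0.17, 0.37]
contact_force: [-0.6, -1.4, -0.1]
gripper_width: 0.0621
grasp_force: 0.0
```

```bash
python3 - <<'E'
from h import *
from scipy.optimize import least_squares
out=[]
obj=dict(pepper=(.619,-.188,.022,.124),tooth=(.561,-.121,.031,.072),brown=(.587,-.260,.0205,.105),white=(.510,-.280,.022,.124),black=(.452,-.207,.0205,.105),shaker=(.481,-.132,.022,.09),ram=(.5365,-.198,.0405,.036))
for nm in("top","side"):
    p,d,P=cloud(nm); q=P.reshape(-1,3); q=q[~np.isnan(q).any(1)]
    out.append(cv2.resize(p[60:310,150:400],(400,400)))
    for k,(x,y,r,h) in obj.items():
        m=(np.hypot(q[:,0]-x,q[:,1]-y)<r+.012)&(q[:,2]>max(.03,h-.012))
        t=q[m]
        if len(t)>20: print(nm,k,len(t),np.round(cv2.minEnclosingCircle(t[:,:2].astype(np.float32))[0],4),t[:,2].max().round(3))
        if k=="pepper":
            g=q[(np.hypot(q[:,0]-x,q[:,1]-y)<.035)&(q[:,2]>.035)&(q[:,2]<.118)]
            def f(v):
                u=A([v[2],v[3],1]); u/=np.linalg.norm(u); w=g-A([v[0],v[1],.07]); return np.linalg.norm(w-np.outer(w@u,u),axis=1)-.022
            if len(g)>100: print("  axis",len(g),least_squares(f,[x,y,0,0],loss="soft_l1",f_scale=.002).x.round(4))
cv2.imwrite("pics/z.png",np.hstack(out))
o=get_obs(); print(o["t"],o["tcp_pos"],o["contact_force"])
E
```

```text
top pepper 390 [ 0.6149 -0.1862] 0.132
  axis 241 [ 0.6182 -0.1858 -0.0323 -0.0201]
top tooth 262 [ 0.554  -0.1143] 0.352
top brown 364 [ 0.5867 -0.2598] 0.114
top white 408 [ 0.51   -0.2797] 0.132
top black 373 [ 0.4525 -0.2061] 0.115
top shaker 745 [ 0.4874 -0.1197] 0.396
top ram 264 [ 0.5393 -0.1925] 0.069
side pepper 240 [ 0.6137 -0.1858] 0.132
  axis 522 [ 0.6174 -0.1889 -0.0374 -0.0175]
side tooth 397 [ 0.5574 -0.1163] 0.33
side brown 227 [ 0.5848 -0.2605] 0.113
side white 232 [ 0.5084 -0.2793] 0.132
side black 280 [ 0.4509 -0.2098] 0.114
side shaker 348 [ 0.4877 -0.1199] 0.368
side ram 252 [ 0.5385 -0.1932] 0.07
24.45 [ 0.55317278 -0.11280128  0.31843733] [-0.4573686  -2.08232882  0.43359538]
```

View pics/z.png

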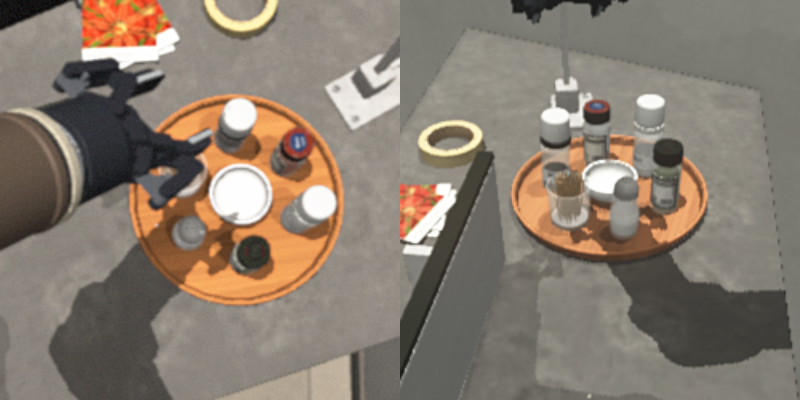

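Both halves show the grinder standing upright in the free place, cap at (238,115) top and (555,118) side, with its neighbours in place. The fit suggests a lean of about 2°, so I check it against the standing white grinder and look for motion.

```bash
python3 - <<'E'
from h import *
from scipy.optimize import least_squares
for nm in("side","top","side"):
    p,d,P=cloud(nm); q=P.reshape(-1,3); q=q[~np.isnan(q).any(1)]
    for k,x,y in(("pepper",.617,-.187),("white",.51,-.28)):
        s=q[np.hypot(q[:,0]-x,q[:,1]-y)<.04]
        g=s[(s[:,2]>.035)&(s[:,2]<.118)]
        def f(v):
            u=A([v[2],v[3],1]); u/=np.linalg.norm(u); w=g-A([v[0],v[1],.07]); return np.linalg.norm(w-np.outer(w@u,u),axis=1)-.022
        t=s[s[:,2]>.115]
        print(nm,k,least_squares(f,[x,y,0,0],loss="soft_l1",f_scale=.002).x.round(4),np.round(cv2.minEnclosingCircle(t[:,:2].astype(np.float32))[0],4))
E
```

```text
side pepper [ 0.6175 -0.1889 -0.0325 -0.0172] [ 0.6135 -0.1859]
side white [ 0.5097 -0.2812  0.0149 -0.0517] [ 0.5095 -0.2804]
top pepper [ 0.6182 -0.1857 -0.0341 -0.0215] [ 0.6149 -0.186 ]
top white [ 0.5106 -0.2783  0.0071 -0.0512] [ 0.5102 -0.2796]
side pepper [ 0.6174 -0.1887 -0.0338 -0.0215] [ 0.6135 -0.1869]
side white [ 0.5099 -0.281   0.0047 -0.0539] [ 0.509  -0.2792]
```

The white grinder shows a similar bias (about 3°), so the lean comes from the measurement. The grinder is at rest and the arm is clear, so I hand in.

```bash
python3 -c "
from plant import *
print(hand_in())"
```

```text
the job is handed in; nothing more can be done
None
```

I stood the pepper grinder upright in the tray's free place, set it down at about 8 N, released it and handed the job in; the cameras showed its neighbours in place, and hand-in returned no verdict.

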